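Roll the sample tube caps home

TASK

Take the sprung hand roller out of its rest and roll the six raised caps on the sample tube rack fully home in one unbroken stroke: set the wheel on an end cap, press until its spring is about half compressed, and keep that pressure steady, neither lifting off nor bottoming the spring, until the cap at the other end is down. Touch the rack and its caps only with the roller, then hang the roller back in its rest, upright as it was, and leave everything else on the bench undisturbed.

Things in the scene. Friction and masses are not known exactly. Their poses are not given: they have to be found in the camera images.
- rack: white plastic tube rack fixed to the bench, 70 x 170 x 60 mm high; origin at the centre of its underside, z up. Six sample tubes stand in its middle row, which runs along the rack's y axis at x = 0: at y = -60, -36, -12, 12, 36, 60 mm. The two outer rows of holes are empty.
- dock: the roller's rest, fixed to the bench: base plate 100 x 70 x 8 mm, two upright aluminium cheeks at x = -35 and +35 mm (12 mm thick, 56 mm long along y, tops 86 mm above the bench), 58 mm free between them. Origin: centre of its underside, z up. The roller hangs between the cheeks, its shoulder plate lying on their tops.
- dock_seat (a point): point midway between the cheeks, level with their tops (86 mm above the bench); axes as the dock's. The shoulder plate's underside centre rests here when the roller is put away.
- roller_tool: upright hand roller, about 0.24 kg. Origin: underside centre of its aluminium shoulder plate (86 mm along x, 42 along y, 8 thick), z up. Above the plate stands a black grip block, 34 mm along x by 28 mm along y, its top 74 mm above the origin: hold it across the 28 mm (fingers closing along y), about 46 mm above the origin.
- wheel_axis (a point): centre of the roller's rubber wheel (36 mm in diameter, 40 mm wide, in a fork 50 mm wide), which hangs below the shoulder plate: 46 mm below the tool's origin when relaxed, so its lowest point is 64 mm below. Its axle lies along the tool's x: it rolls along the tool's y. The point turns with the wheel.
- spring (a joint): how far the wheel is pushed up towards the shoulder plate against its spring: 0 relaxed, 0.016 m end of stroke; 0.8 N per mm, so half stroke (8 mm) is 6.4 N: a direct reading of the pressure on the wheel.
- cap0 (a joint): how far push-in cap 0 (on the tube at y = -60 mm of the rack) has been pressed down: 0 fully raised, 0.005 m fully home. It resists with about 2.5 N of friction and stays where it is left. Grey cap 19 mm across with bevelled rim; its flat top is 81 mm above the bench when fully raised, 76 mm when home.
- cap1 (a joint): how far push-in cap 1 (on the tube at y = -36 mm of the rack) has been pressed down: 0 fully raised, 0.005 m fully home. It resists with about 2.5 N of friction and stays where it is left. Grey cap 19 mm across with bevelled rim; its flat top is 81 mm above the bench when fully raised, 76 mm when home.
- cap2 (a joint): how far push-in cap 2 (on the tube at y = -12 mm of the rack) has been pressed down: 0 fully raised, 0.005 m fully home. It resists with about 2.5 N of friction and stays where it is left. Grey cap 19 mm across with bevelled rim; its flat top is 81 mm above the bench when fully raised, 76 mm when home.
- cap3 (a joint): how far push-in cap 3 (on the tube at y = 12 mm of the rack) has been pressed down: 0 fully raised, 0.005 m fully home. It resists with about 2.5 N of friction and stays where it is left. Grey cap 19 mm across with bevelled rim; its flat top is 81 mm above the bench when fully raised, 76 mm when home.
- cap4 (a joint): how far push-in cap 4 (on the tube at y = 36 mm of the rack) has been pressed down: 0 fully raised, 0.005 m fully home. It resists with about 2.5 N of friction and stays where it is left. Grey cap 19 mm across with bevelled rim; its flat top is 81 mm above the bench when fully raised, 76 mm when home.
- cap5 (a joint): how far push-in cap 5 (on the tube at y = 60 mm of the rack) has been pressed down: 0 fully raised, 0.005 m fully home. It resists with about 2.5 N of friction and stays where it is left. Grey cap 19 mm across with bevelled rim; its flat top is 81 mm above the bench when fully raised, 76 mm when home.
- jar: bystander, loose, to be left alone: small amber glass jar, 38 mm across, 55 mm high; origin at its underside centre.
- dish_a: bystander, loose, to be left alone: closed clear petri dish, 90 mm across, 16 mm high; origin at its underside centre.
- dish_b: bystander, loose, to be left alone: closed white petri dish, 90 mm across, 16 mm high; origin at its underside centre.
- bowl: bystander, loose, to be left alone: white ceramic bowl, 104 mm across, 45 mm high; origin at its underside centre.
- beaker: bystander, loose, to be left alone: glass beaker, 72 mm across, 85 mm high; origin at its underside centre.
- bottle: bystander, loose, to be left alone: white plastic bottle, 64 mm across, 140 mm high; origin at its underside centre.
- spatula: bystander, loose, to be left alone: steel spatula, 140 mm long, lying flat; origin at its underside, about mid-length.
Not all that is in view belongs to the job. Leave any turquoise look-alike of the rack alone. Leave any purple look-alike of the roller_tool alone.

How it is judged:
By the outcome, as a careful person would: the job done as asked, in the order asked, and still so for the second after the job is handed in, with the robot touching nothing.
It also fails if it takes over 51 s, if anything falls off the work surface, if the arm or the gripper's body presses on something with over 40 N, if the wrist force passes 120 N, or if a joint passes its speed limit or range.

ROBOT

A 6-joint arm with a two-finger parallel gripper is mounted at the origin on the work surface. World frame = base frame: x ahead of the robot, y to its left, z up, the work surface at z = 0. Lengths are in m, angles in degrees, forces in N, time in s.
With the tool pointing down it reaches from about 0.3 to 0.75 m from the base axis. Payload 8.5 kg.
Tool frame: the origin (TCP) lies between the finger pads; the fingertips stand 14 mm ahead of it and the grasp point (between the pads) lies 5 mm behind it; z points along the fingers, x is the direction in which the jaws open and shut, and the axes are right-handed (so a half turn about z gives the same grasp; the last joint's range is limited). The gripper opens to 88 mm and grips with 3 to 60 N. Pads are 18 mm wide; open, the fingers measure 123 mm over their backs; the gripper's body (75 mm by 187 mm) begins 45 mm behind the grasp point.
Start: joints at [52.122, 21.807, 74.336, -0, 83.858, -12.336], TCP at [0.237, 0.496, 0.253] pointing down, gripper open.
Joint ranges: [-178.18, 178.18], [-50.72, 133.34], [12.68, 142.11], [-81.47, 261.47], [9.98, 163.14], [-165.26, 165.26]. Speed limits (degrees/s): [136.94, 136.94, 180, 180, 180, 180].

INTERFACE

Orientations are given as a 3x3 rotation matrix whose columns are the frame's x, y, z axes.
In Python, from rig import env gives the robot as it stands.
- The arm moves only by the shell command python3 -m handwheel 'ROWS' [FORCE]. ROWS is JSON, a list of rows, each an object of numbers: "tx", "ty", "tz": the shift along the tool's x, y, z in units of 40 mm (1.0 is 40 mm); "wx", "wy", "wz": the turn, a rotation vector about the tool's x, y, z in degrees; "claw": the opening, from 0 (shut) to 1 (fully open). In form: [{"tx": .., "ty": .., "tz": .., "wx": .., "wy": .., "wz": .., "claw": ..}, ...]. A call has 1 to 5 rows; each row shifts and turns the commanded pose from where the row before left it, along the tool's axes as they then stand; what a row does not reach is not made up. A row lasts 1/12 s, in which the tool goes at most 41.7 mm and 7.16 degrees, less where a joint would pass 70% of its speed; a pose out of reach is approached as far as the arm can. A call is refused whole if a number of a shift passes 1 or a number of a turn 7.16, either way. A call with a gripper value outside its range is refused whole. The fingers move at their own pace and stop on an object; FORCE is the grip in N (left out, the last holds). Time passes only in rows, so rows that do not move let the fingers close. It gives the time, the measured TCP pose, the force and the opening at its end, in the units of the state.
- env.read_state(): the state, without advancing time (a new reading comes with each control period).
- env.read_camera(name): name is "scene" or "top"; returns the picture (420x560x3 uint8, red, green, blue); there is no depth.
- env.get_calibration(name): a dict with "fx", "fy", "cx", "cy" (pixels), "D" ([k1, k2, p1, p2, k3] as OpenCV has them; the pictures are not rectified), "extrinsics" (4x4, takes a point from camera to world coordinates). Camera axes: x right, y down, z forward; pixel columns grow to the right and rows downward; lengths in m; the calibration is good to about 2 mm. A picture is of the moment at which its call begins. get_calibration takes no time and is no camera call.
- env.close_job(): hands the job in, once; it reports no verdict.
The state is a dict: "time": time; "qpos": joint angles; "qd": joint speeds; "tau": joint torques, N m; "tool_pos": TCP position; "ee_rot": TCP orientation; "wrist_force": force on the tool from outside, world axes, zero at the start; "moment": the same for the moment, N m; "grip_width": finger opening in m.
Only numpy, scipy, OpenCV 4.12 (cv2) and the standard library are available. Lean on these libraries where they do the work, as an engineer would, in place of code of your own. Each camera call takes 0.05 s, during which the arm holds its last target.

## Working session

There is one attempt and no reset: what is moved stays moved. The work goes in short steps, Python scripts to look and compute and a shell command to move; the robot and the scene stay as the last step left them, time stands still between calls to the robot, and variables do not carry over. Pictures are saved under pics/ and viewed, and the job is handed in when it is done.

```bash
ls; mkdir -p pics
python3 - <<'E'
from rig import env
import cv2
s=env.read_state()
for k,v in s.items(): print(k,v)
for n in("scene","top"):
    im=env.read_camera(n); cv2.imwrite(f"pics/{n}0.png",im[:,:,::-1]); print(env.get_calibration(n))
E
```

```text
pics
time 0.0
qpos [ 5.21232279e+01  2.18412866e+01  7.43818648e+01 -2.58434374e-03
  8.38582278e+01 -1.23347759e+01]
qd [ 0.03159741 -0.03800233  0.00356204 -0.10677745 -0.00272033  0.02566863]
tau [ 1.15525545e-03 -4.37932456e+01 -2.24558222e+01  7.14229862e-02
  3.52232717e-02 -1.30840212e-04]
tool_pos [0.23699371 0.49604824 0.25215198]
ee_rot [[ 4.31167584e-01  9.02271475e-01 -8.36637100e-04]
 [ 9.02270781e-01 -4.31168317e-01 -1.14865088e-03]
 [-1.39712634e-03 -2.59612184e-04 -9.99998990e-01]]
wrist_force [-1.1827643  -0.6430765  -0.10787885]
moment [0.01833021 0.01799532 0.07154083]
grip_width 0.08815330661686134
{'fx': 379.84207135845827, 'fy': 379.84207135845827, 'cx': 284.1267834025506, 'cy': 216.50867880953112, 'D': array([-0.03823771,  0.        ,  0.        ,  0.        ,  0.        ]), 'extrinsics': array([[-0.24521319,  0.51672107, -0.82028643,  1.22537095],
       [ 0.96944662,  0.12492191, -0.21111079,  0.17341396],
       [-0.00661365, -0.84699106, -0.53156599,  0.52472184],
       [ 0.        ,  0.        ,  0.        ,  1.        ]])}
{'fx': 388.97638032862915, 'fy': 388.97638032862915, 'cx': 280.8129661408262, 'cy': 219.64963948761934, 'D': array([-0.07596347,  0.        ,  0.        ,  0.        ,  0.        ]), 'extrinsics': array([[-0.02293941, -0.99415032,  0.1055411 ,  0.40701583],
       [-0.9995282 ,  0.02064972, -0.02273668, -0.00926556],
       [ 0.02042428, -0.10601287, -0.99415498,  1.09020338],
       [ 0.        ,  0.        ,  0.        ,  1.        ]])}
```

View pics/scene0.png

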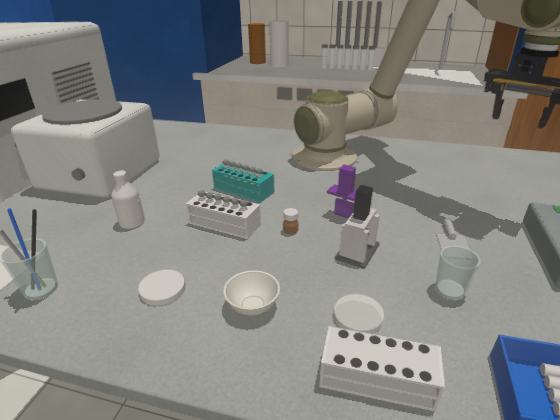

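View pics/top0.png

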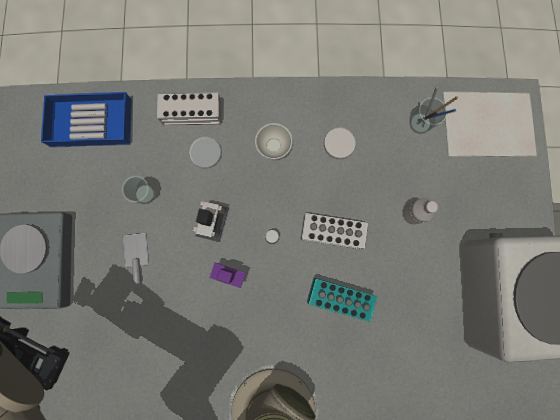

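The pictures show these candidates.
- **Rack:** white with grey caps at top (335,230) / scene (224,212), turquoise at top (342,299), and a white one without caps at top (188,108).
- **Roller:** black grip in a dock at top (208,218) / scene (362,205), and a purple one at top (228,273).

I choose the white rack with caps and the black-grip roller. Next I'll check both in close crops.

Run:
```python
import cv2,numpy as np
t=cv2.imread("pics/top0.png"); s=cv2.imread("pics/scene0.png")
r=lambda im,x,y,w,h,f: cv2.resize(im[y:y+h,x:x+w],None,fx=f,fy=f,interpolation=cv2.INTER_CUBIC)
a=r(t,185,190,70,52,5.5); b=r(t,295,200,80,60,5)
c=r(s,325,170,70,100,3); d=r(s,180,180,90,60,5)
H=max(a.shape[0],b.shape[0]); 
pad=lambda im,H,W: cv2.copyMakeBorder(im,0,H-im.shape[0],0,W-im.shape[1],cv2.BORDER_CONSTANT)
print(a.shape,b.shape,c.shape,d.shape)
cv2.imwrite("pics/c1.png",np.vstack([np.hstack([pad(a,300,390),pad(b,300,410)]),np.hstack([pad(c,300,350),pad(d,300,450)])]))
```

```text
(286, 385, 3) (300, 400, 3) (300, 210, 3) (300, 450, 3)
```

View pics/c1.png

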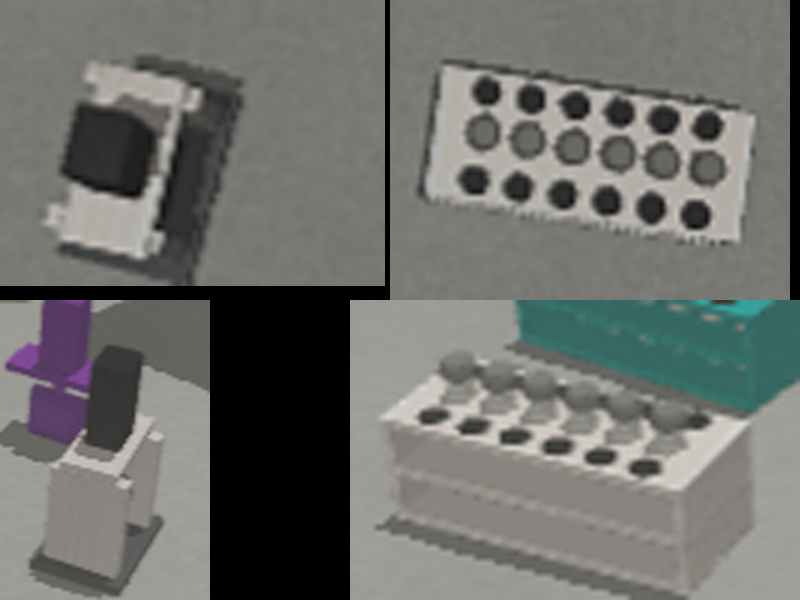

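The crops confirm it: a black grip on a white/aluminium plate in the dock, and a rack with six raised grey caps in its middle row. Next I'll measure both.

```bash
cat > h.py <<'E'
import cv2,numpy as np
from rig import env
def ray(name,px):
    c=env.get_calibration(name);K=np.array([[c['fx'],0,c['cx']],[0,c['fy'],c['cy']],[0,0,1]])
    p=cv2.undistortPoints(np.array(px,float).reshape(-1,1,2),K,c['D']).reshape(-1,2)
    T=c['extrinsics'];d=np.c_[p,np.ones(len(p))]@T[:3,:3].T
    return T[:3,3],d
def onz(name,px,z):
    o,d=ray(name,px);return o+d*((z-o[2])/d[:,2])[:,None]
def tri(pa,pb):
    o1,d1=ray("top",[pa]);o2,d2=ray("scene",[pb]);d1=d1[0];d2=d2[0]
    A=np.c_[d1,-d2];x=np.linalg.lstsq(A,o2-o1,rcond=None)[0]
    a=o1+x[0]*d1;b=o2+x[1]*d2;return (a+b)/2,np.linalg.norm(a-b)
def proj(name,P):
    c=env.get_calibration(name);K=np.array([[c['fx'],0,c['cx']],[0,c['fy'],c['cy']],[0,0,1]])
    T=np.linalg.inv(c['extrinsics'])
    return cv2.projectPoints(np.array(P,float).reshape(-1,1,3),cv2.Rodrigues(T[:3,:3])[0],T[:3,3],K,c['D'])[0].reshape(-1,2)
E
python3 - <<'E'
from h import *
t=cv2.imread("pics/top0.png");hsv=cv2.cvtColor(t,cv2.COLOR_BGR2HSV)
np.set_printoptions(precision=4,suppress=True)
# rack
m=np.zeros(t.shape[:2],np.uint8);x0,y0,w,h=295,202,80,56
m[y0:y0+h,x0:x0+w]=(hsv[y0:y0+h,x0:x0+w,2]>165)*255
c=max(cv2.findContours(m,0,cv2.CHAIN_APPROX_NONE)[0],key=cv2.contourArea)
r=cv2.minAreaRect(c);print("rack rect",r)
b=cv2.boxPoints(r);W=onz("top",b,.06);print(W,[np.linalg.norm(W[i]-W[i-1]) for i in range(4)],W.mean(0))
# holes: interior
ff=np.zeros_like(m);cv2.fillPoly(ff,[c],255);ff=cv2.erode(ff,np.ones((3,3)))
holes=((ff>0)&(m==0)).astype(np.uint8)
n,l,st,ce=cv2.connectedComponentsWithStats(holes)
for i in range(1,n):
    if st[i,4]>8: print(st[i,4],ce[i],hsv[int(ce[i][1]+.5),int(ce[i][0]+.5),2])
# roller
m[:]=0;x0,y0,w,h=188,192,45,50
m[y0:y0+h,x0:x0+w]=(hsv[y0:y0+h,x0:x0+w,2]>150)*255
print("plate white px");
c=np.vstack(cv2.findContours(m,0,cv2.CHAIN_APPROX_NONE)[0]);r=cv2.minAreaRect(c);print(r)
b=cv2.boxPoints(r);W=onz("top",b,.088);print(W,[np.linalg.norm(W[i]-W[i-1]) for i in range(4)],W.mean(0))
m[:]=0
m[y0:y0+h,x0:x0+25]=(hsv[y0:y0+h,x0:x0+25,2]<62)*255
c=max(cv2.findContours(m,0,cv2.CHAIN_APPROX_NONE)[0],key=cv2.contourArea);r=cv2.minAreaRect(c);print("grip",r,cv2.contourArea(c));b=cv2.boxPoints(r);W=onz("top",b,.16);print(W,W.mean(0))
cv2.imwrite("pics/c2.png",cv2.resize(t[190:245,185:240],None,fx=10,fy=10,interpolation=cv2.INTER_CUBIC))
s=cv2.imread("pics/scene0.png");cv2.imwrite("pics/c3.png",cv2.resize(s[180:270,330:390],None,fx=6.6,fy=6.6,interpolation=cv2.INTER_CUBIC))
E
```

```text
rack rect ((334.8824157714844, 230.74462890625), (62.59298324584961, 26.25370216369629), 8.972626686096191)
[[ 0.464  -0.0877  0.06  ]
 [ 0.5331 -0.1006  0.06  ]
 [ 0.5034 -0.2663  0.06  ]
 [ 0.4342 -0.2521  0.06  ]] [np.float64(0.1670702416653873), np.float64(0.070298547077229), np.float64(0.16829401783611386), np.float64(0.07060569662388418)] [ 0.4837 -0.1767  0.06  ]
161 [349.0062 231.8075] 102
39 [311.2564 235.5385] 46
37 [328.973  238.3784] 47
35 [355.7714 242.5714] 44
plate white px
((206.72329711914062, 218.7025146484375), (20.337799072265625, 33.31855392456055), 15.64224624633789)
[[0.4861 0.1967 0.088 ]
 [0.5694 0.1733 0.088 ]
 [0.5539 0.1224 0.088 ]
 [0.4709 0.1461 0.088 ]] [np.float64(0.05280718546318291), np.float64(0.0864735725127437), np.float64(0.053266562787317104), np.float64(0.08629710274210745)] [0.52   0.1596 0.088 ]
grip ((204.38238525390625, 216.97061157226562), (14.794672966003418, 14.794672966003418), 14.03624439239502) 184.5
[[0.5035 0.1747 0.16  ]
 [0.5381 0.1661 0.16  ]
 [0.5287 0.1314 0.16  ]
 [0.4941 0.1402 0.16  ]] [0.5161 0.1531 0.16  ]
```

View pics/c2.png

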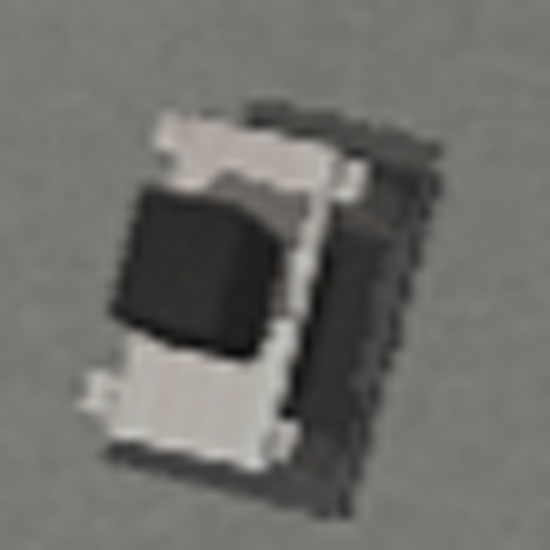

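View pics/c3.png

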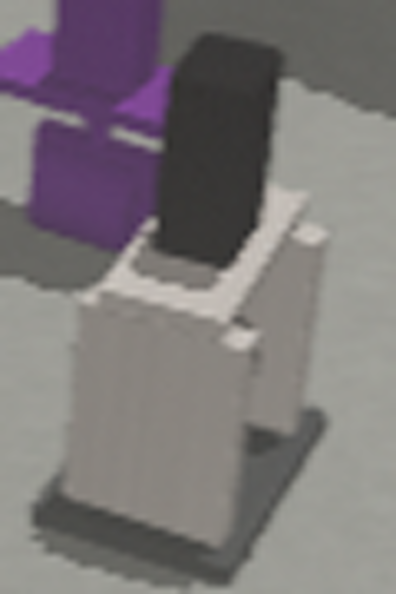

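The dock measures 86.4 x 53 mm and the rack 168 x 70.5 mm, which fits the given sizes. To verify, I'll project the predicted corners onto both views, then refine the rack from the caps.

Run:
```python
from h import *
np.set_printoptions(precision=4,suppress=True)
t=cv2.imread("pics/top0.png");s=cv2.imread("pics/scene0.png")
# cap centres: grey blobs in the top view middle row via gray band
def box(c,a,pts):
    R=np.array([[np.cos(a),-np.sin(a)],[np.sin(a),np.cos(a)]])
    return np.array([[*(np.array(c)+R@np.array(p[:2])),p[2]] for p in pts])
D=((.520,.1596),np.radians(-15.7)); Rk=((.4837,-.1767),np.radians(-10.3))
sets=[]
q=lambda hx,hy,z:[(-hx,-hy,z),(hx,-hy,z),(hx,hy,z),(-hx,hy,z)]
polys=[(D,q(.017,.014,.16),(0,255,0)),(D,q(.043,.021,.094),(255,0,0)),(D,q(.041,.028,.086),(0,0,255)),(D,q(.05,.035,.008),(0,255,255)),(Rk,q(.035,.085,.06),(0,0,255))]
for im,n in((t,"top"),(s,"scene")):
    f=6;big=cv2.resize(im,None,fx=f,fy=f,interpolation=cv2.INTER_CUBIC)
    for (c,a),p,col in polys:
        P=proj(n,box(c,a,p));cv2.polylines(big,[np.int32((P+.5)*f)],True,col,1)
    for y in(-60,-36,-12,12,36,60):
        P=proj(n,box(*Rk,[(0,y/1000,.081)]))[0];cv2.circle(big,tuple(np.int32((P+.5)*f)),3,(0,255,0),-1)
    a,b=((185,190,60,60),(295,200,75,60)) if n=="top" else((325,175,65,95),(180,180,90,60))
    cr=[big[y*f:(y+h)*f,x*f:(x+w)*f] for x,y,w,h in(a,b)]
    H=max(k.shape[0] for k in cr);cr=[cv2.copyMakeBorder(k,0,H-k.shape[0],0,0,0) for k in cr]
    o=np.hstack(cr);k=min(1,800/o.shape[1],600/o.shape[0]);cv2.imwrite(f"pics/o_{n}.png",cv2.resize(o,None,fx=k,fy=k,interpolation=cv2.INTER_AREA))
```

```text
(no output)
```

View pics/o_top.png

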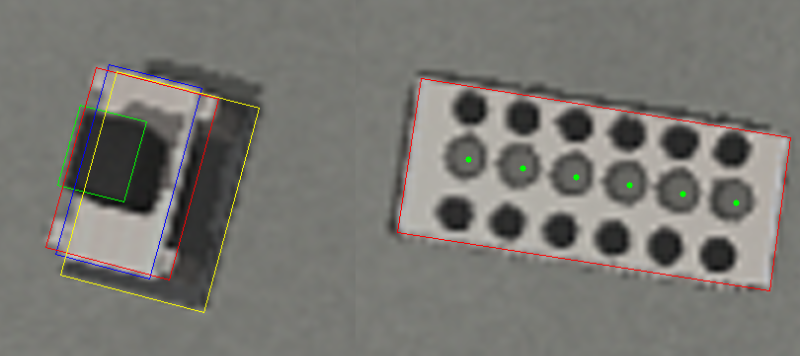

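View pics/o_scene.png

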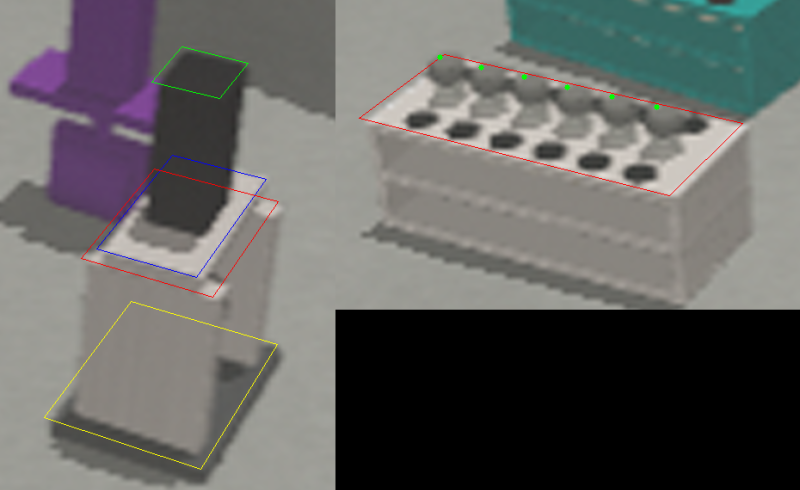

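Both overlays fit to about 1–2 mm. The scene view is about 1 px off vertically as a whole, and the caps agree with the top view to within 1 mm. A helper will work out the distance to go.

```bash
cat >> h.py <<'E'
def go(x,y,z,yaw,quiet=False):
    s=env.read_state();R=np.array(s['ee_rot']);p=np.array(s['tool_pos'])
    d=np.array([x,y,z])-p;cur=np.degrees(np.arctan2(R[1,0],R[0,0]))
    a=np.radians(yaw);Rt=np.array([[np.cos(a),np.sin(a),0],[np.sin(a),-np.cos(a),0],[0,0,-1]])
    rv=cv2.Rodrigues(R.T@Rt)[0].ravel()*57.29578
    print("t %.2f pos"%s['time'],p.round(4),"yaw %.2f"%cur,"tilt",R[:2,2].round(4),"w",rv.round(2),"units now",(R.T@d/.04).round(3),"units after turn",(Rt.T@d/.04).round(3),"F",np.round(s['wrist_force'],2),"g %.4f"%s['grip_width'])
E
python3 - <<'E'
from h import *
np.set_printoptions(suppress=True)
g=onz("top",[(202.7,216.0)],.16);print(g)
go(.518,.158,.25,74.4)
E
```

```text
[[0.51849669 0.15714883 0.16      ]]
t 0.10 pos [0.237  0.4961 0.2522] yaw 64.46 tilt [-0.0008 -0.001 ] w [-0.02  0.07 -9.94] units now [-4.596  9.983  0.058] units after turn [-6.251  9.04   0.055] F [ 0.44  0.43 -0.02] g 0.0879
```

```bash
python3 -m handwheel '[{"wz":-4,"tx":-0.1,"ty":0.2,"claw":1},{"wz":-6,"tx":-0.3,"ty":0.4,"claw":1},{"tx":-0.5,"ty":0.72,"claw":1},{"tx":-0.55,"ty":0.8,"claw":1},{"tx":-0.55,"ty":0.8,"claw":1}]'
python3 -m handwheel '[{"tx":-0.55,"ty":0.8,"claw":1},{"tx":-0.55,"ty":0.8,"claw":1},{"tx":-0.55,"ty":0.8,"claw":1},{"tx":-0.55,"ty":0.8,"claw":1},{"tx":-0.55,"ty":0.8,"claw":1}]'
python3 -m handwheel '[{"tx":-0.5,"ty":0.8,"claw":1},{"tx":-0.4,"ty":0.6,"claw":1},{"tx":-0.2,"ty":0.4,"claw":1},{"claw":1},{"claw":1}]'
python3 -c "
from h import *
np.set_printoptions(suppress=True)
go(.5185,.157,.127,74.4)
for n in('top','scene'): cv2.imwrite(f'pics/{n}1.png',env.read_camera(n)[:,:,::-1])
"
```

```text
t 0.10 pos [0.237  0.4961 0.2522] yaw 64.46 tilt [-0.0008 -0.001 ] w [-0.02  0.07 -9.94] units now [-4.61  10.006  3.133] units after turn [-6.272  9.058  3.13 ] F [ 0.44  0.43 -0.02] g 0.0879invalid input at $[0]: expected keys tx, ty, tz, wx, wy, wz, claw
invalid input at $[0]: expected keys tx, ty, tz, wx, wy, wz, claw
invalid input at $[0]: expected keys tx, ty, tz, wx, wy, wz, claw
```

All keys are required in every row.

```bash
python3 -m handwheel '[{"tx":-0.1,"ty":0.2,"tz":0,"wx":0,"wy":0,"wz":-4,"claw":1},{"tx":-0.3,"ty":0.4,"tz":0,"wx":0,"wy":0,"wz":-6,"claw":1},{"tx":-0.5,"ty":0.72,"tz":0,"wx":0,"wy":0,"wz":0,"claw":1},{"tx":-0.55,"ty":0.8,"tz":0,"wx":0,"wy":0,"wz":0,"claw":1},{"tx":-0.55,"ty":0.8,"tz":0,"wx":0,"wy":0,"wz":0,"claw":1}]'
python3 -m handwheel '[{"tx":-0.55,"ty":0.8,"tz":0,"wx":0,"wy":0,"wz":0,"claw":1},{"tx":-0.55,"ty":0.8,"tz":0,"wx":0,"wy":0,"wz":0,"claw":1},{"tx":-0.55,"ty":0.8,"tz":0,"wx":0,"wy":0,"wz":0,"claw":1},{"tx":-0.55,"ty":0.8,"tz":0,"wx":0,"wy":0,"wz":0,"claw":1},{"tx":-0.55,"ty":0.8,"tz":0,"wx":0,"wy":0,"wz":0,"claw":1}]'
python3 -m handwheel '[{"tx":-0.55,"ty":0.8,"tz":0,"wx":0,"wy":0,"wz":0,"claw":1},{"tx":-0.45,"ty":0.7,"tz":0,"wx":0,"wy":0,"wz":0,"claw":1},{"tx":-0.2,"ty":0.4,"tz":0,"wx":0,"wy":0,"wz":0,"claw":1},{"tx":0,"ty":0,"tz":0,"wx":0,"wy":0,"wz":0,"claw":1},{"tx":0,"ty":0,"tz":0,"wx":0,"wy":0,"wz":0,"claw":1}]'
python3 -c "
from h import *
np.set_printoptions(suppress=True)
go(.5185,.157,.127,74.4)
for n in('top','scene'): cv2.imwrite(f'pics/{n}1.png',env.read_camera(n)[:,:,::-1])
"
```

```text
time: 0.62
tool_pos: [0.3258, 0.3844, 0.2526]
ee_rot: [[0.267, 0.964, -0.0], [0.964, -0.267, -0.0], [-0.0, -0.0, -1.0]]
wrist_force: [-0.3, 0.6, -1.2]
grip_width: 0.0885
time: 1.03
tool_pos: [0.4509, 0.235, 0.2528]
ee_rot: [[0.268, 0.963, -0.0], [0.963, -0.268, 0.0], [0.0, -0.0, -1.0]]
wrist_force: [0.1, 1.3, 0.2]
grip_width: 0.0887
time: 1.45
tool_pos: [0.5104, 0.1698, 0.2523]
ee_rot: [[0.269, 0.963, -0.001], [0.963, -0.269, 0.0], [-0.0, -0.001, -1.0]]
wrist_force: [-0.2, 0.3, 0.2]
grip_width: 0.088
t 1.45 pos [0.5104 0.1698 0.2523] yaw 74.37 tilt [-0.001   0.0002] w [-0.06  0.01 -0.03] units now [-0.254  0.284  3.133] units after turn [-0.254  0.281  3.133] F [-0.16  0.34  0.15] g 0.0880
```

Run:
```python
from h import *
t=cv2.imread("pics/top1.png");s=cv2.imread("pics/scene1.png")
a=cv2.resize(t[160:270,150:260],(400,400),interpolation=cv2.INTER_CUBIC);b=cv2.resize(s[100:280,280:460],(400,400),interpolation=cv2.INTER_CUBIC)
cv2.imwrite("pics/c4.png",np.hstack([a,b]))
```

```text
(no output)
```

View pics/c4.png

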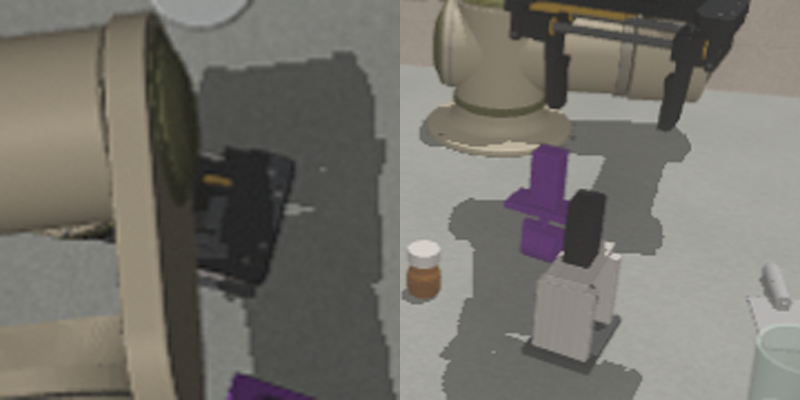

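The top view is blocked by the arm. In the scene view the open fingers are above and behind the grip, with the grip top at scene (363,190). I'll correct, descend partway and check.

```bash
python3 -m handwheel '[{"tx":-0.15,"ty":0.18,"tz":0.4,"wx":0,"wy":0,"wz":0,"claw":1},{"tx":-0.1,"ty":0.1,"tz":0.6,"wx":0,"wy":0,"wz":0,"claw":1},{"tx":0,"ty":0,"tz":0.4,"wx":0,"wy":0,"wz":0,"claw":1},{"tx":0,"ty":0,"tz":0,"wx":0,"wy":0,"wz":0,"claw":1}]'
python3 - <<'E'
from h import *
np.set_printoptions(suppress=True)
go(.5185,.157,.127,74.4)
im=env.read_camera('scene')[:,:,::-1].copy()
s=env.read_state();p=np.array(s['tool_pos']);R=np.array(s['ee_rot'])
tips=[p+.014*R[:,2]+k*.044*R[:,0] for k in(-1,0,1)]
P=proj('scene',tips);print(P)
top=proj('scene',[(.5185,.157,.16)]);print(top)
a=(330,100);f=5;big=cv2.resize(im[100:220,310:420],None,fx=f,fy=f,interpolation=cv2.INTER_CUBIC)
for q in list(P)+list(top): cv2.circle(big,tuple(np.int32((q+.5-[310,100])*f)),3,(0,255,0),-1)
cv2.imwrite("pics/c5.png",big)
E
```

```text
time: 1.88
tool_pos: [0.5165, 0.1584, 0.1941]
ee_rot: [[0.267, 0.964, -0.006], [0.964, -0.267, -0.0], [-0.002, -0.005, -1.0]]
wrist_force: [0.0, -0.4, 0.0]
grip_width: 0.0882
t 1.88 pos [0.5165 0.1584 0.1941] yaw 74.53 tilt [-0.0058 -0.0003] w [-0.31  0.1   0.13] units now [-0.016  0.067  1.677] units after turn [-0.019  0.058  1.677] F [ 0.02 -0.38  0.04] g 0.0882
[[343.67079599 173.54334264]
 [363.98917715 178.16609395]
 [385.2619193  183.02016146]]
[[362.10182612 188.02333889]]
```

View pics/c5.png

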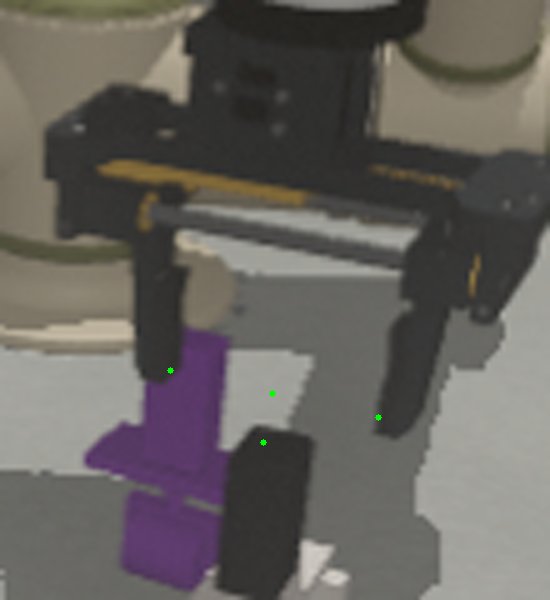

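The scene view has a consistent bias of about 1–2 px at the fingertips too. Relative to the tips, the grip top at crop (272,446) centres between the fingers to within 1–2 mm. I'll descend to the grasp height.

```bash
python3 -m handwheel '[{"tx":0,"ty":0,"tz":0.4,"wx":-0.3,"wy":0,"wz":0,"claw":1},{"tx":0,"ty":0,"tz":0.5,"wx":0,"wy":0,"wz":0,"claw":1},{"tx":0,"ty":0,"tz":0.5,"wx":0,"wy":0,"wz":0,"claw":1},{"tx":0,"ty":0,"tz":0.24,"wx":0,"wy":0,"wz":0,"claw":1},{"tx":0,"ty":0,"tz":0,"wx":0,"wy":0,"wz":0,"claw":1}]'
python3 - <<'E'
from h import *
np.set_printoptions(suppress=True)
go(.517,.159,.127,74.4)
im=env.read_camera('scene')[:,:,::-1]
cv2.imwrite("pics/c6.png",cv2.resize(im[100:260,290:450],(600,600),interpolation=cv2.INTER_CUBIC))
E
```

```text
time: 2.35
tool_pos: [0.5181, 0.158, 0.1306]
ee_rot: [[0.267, 0.964, 0.003], [0.964, -0.267, -0.002], [-0.001, 0.003, -1.0]]
wrist_force: [0.4, 0.2, -0.6]
grip_width: 0.0885
t 2.35 pos [0.5181 0.158  0.1306] yaw 74.51 tilt [ 0.0031 -0.0015] w [0.19 0.04 0.11] units now [ 0.016 -0.034  0.089] units after turn [ 0.016 -0.033  0.089] F [ 0.44  0.24 -0.6 ] g 0.0885
```

View pics/c6.png

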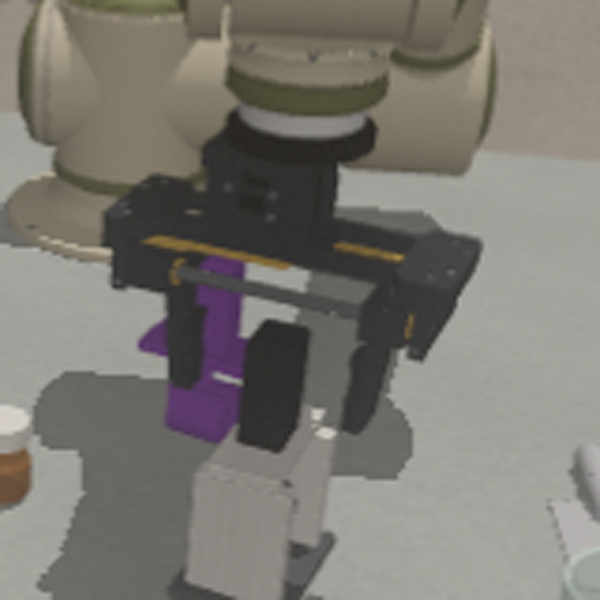

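The fingers straddle the grip: tips at crop (190,385) and (358,430), grip at 275. I'll go down slightly and close.

```bash
python3 -m handwheel '[{"tx":0,"ty":0,"tz":0.07,"wx":0.15,"wy":0,"wz":0,"claw":1},{"tx":0,"ty":0,"tz":0,"wx":0,"wy":0,"wz":0,"claw":0.5},{"tx":0,"ty":0,"tz":0,"wx":0,"wy":0,"wz":0,"claw":0.5},{"tx":0,"ty":0,"tz":0,"wx":0,"wy":0,"wz":0,"claw":0.4},{"tx":0,"ty":0,"tz":0,"wx":0,"wy":0,"wz":0,"claw":0.36}]' 20
python3 -m handwheel '[{"tx":0,"ty":0,"tz":0,"wx":0,"wy":0,"wz":0,"claw":0.33},{"tx":0,"ty":0,"tz":0,"wx":0,"wy":0,"wz":0,"claw":0.3},{"tx":0,"ty":0,"tz":0,"wx":0,"wy":0,"wz":0,"claw":0.15},{"tx":0,"ty":0,"tz":0,"wx":0,"wy":0,"wz":0,"claw":0},{"tx":0,"ty":0,"tz":0,"wx":0,"wy":0,"wz":0,"claw":0}]'
python3 - <<'E'
from h import *
np.set_printoptions(suppress=True)
go(.517,.159,.127,74.4)
E
```

```text
time: 2.82
tool_pos: [0.5189, 0.1575, 0.1288]
ee_rot: [[0.268, 0.963, 0.003], [0.963, -0.268, -0.001], [0.0, 0.003, -1.0]]
wrist_force: [0.6, 0.0, -0.1]
grip_width: 0.0636
time: 3.23
tool_pos: [0.5188, 0.1575, 0.1284]
ee_rot: [[0.268, 0.963, 0.003], [0.963, -0.268, -0.001], [0.0, 0.003, -1.0]]
wrist_force: [0.8, 2.3, 1.5]
grip_width: 0.0306
t 3.23 pos [0.5188 0.1575 0.1284] yaw 74.45 tilt [ 0.0026 -0.0005] w [ 0.15 -0.01  0.05] units now [ 0.024 -0.054  0.034] units after turn [ 0.024 -0.054  0.034] F [0.83 2.31 1.53] g 0.0306
```

```bash
python3 -m handwheel '[{"tx":0,"ty":0,"tz":0,"wx":0,"wy":0,"wz":0,"claw":0},{"tx":0,"ty":0,"tz":0,"wx":0,"wy":0,"wz":0,"claw":0},{"tx":0,"ty":0,"tz":0,"wx":0,"wy":0,"wz":0,"claw":0},{"tx":0,"ty":0,"tz":0,"wx":0,"wy":0,"wz":0,"claw":0}]' 45
python3 - <<'E'
from h import *
np.set_printoptions(suppress=True)
go(.517,.159,.127,74.4)
im=env.read_camera('scene')[:,:,::-1]
cv2.imwrite("pics/c7.png",cv2.resize(im[140:270,310:410],(500,600),interpolation=cv2.INTER_CUBIC))
E
```

```text
time: 3.57
tool_pos: [0.5188, 0.1575, 0.1284]
ee_rot: [[0.268, 0.963, 0.003], [0.963, -0.268, -0.001], [0.0, 0.003, -1.0]]
wrist_force: [0.7, 1.3, 0.4]
grip_width: 0.0276
t 3.57 pos [0.5188 0.1575 0.1284] yaw 74.46 tilt [ 0.0027 -0.0006] w [ 0.16 -0.01  0.06] units now [ 0.024 -0.054  0.034] units after turn [ 0.024 -0.054  0.034] F [0.66 1.27 0.4 ] g 0.0276
```

View pics/c7.png

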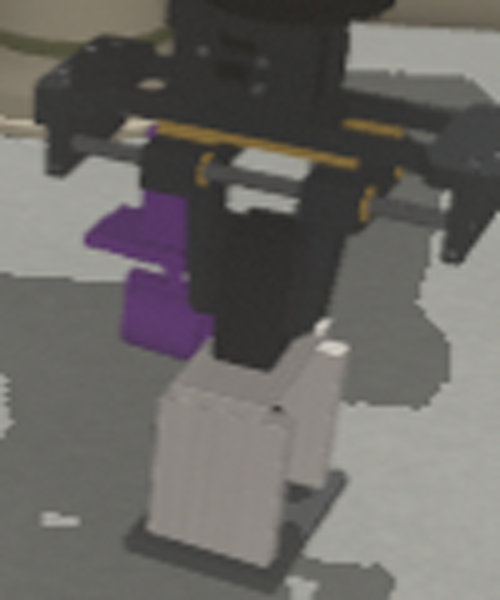

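Gripped at width 27.6 mm with TCP z = 0.1284, so the tool origin is 42.4 mm below the TCP. Now lift straight up.

```bash
python3 -m handwheel '[{"tx":0,"ty":0,"tz":-0.1,"wx":0,"wy":0,"wz":0,"claw":0},{"tx":0,"ty":0,"tz":-0.2,"wx":0,"wy":0,"wz":0,"claw":0},{"tx":0,"ty":0,"tz":-0.3,"wx":0,"wy":0,"wz":0,"claw":0},{"tx":0,"ty":0,"tz":-0.3,"wx":0,"wy":0,"wz":0,"claw":0},{"tx":0,"ty":0,"tz":-0.3,"wx":0,"wy":0,"wz":0,"claw":0}]'
python3 -m handwheel '[{"tx":0,"ty":0,"tz":-0.3,"wx":0,"wy":0,"wz":0,"claw":0},{"tx":0,"ty":0,"tz":-0.3,"wx":0,"wy":0,"wz":0,"claw":0},{"tx":0,"ty":0,"tz":-0.3,"wx":0,"wy":0,"wz":0,"claw":0},{"tx":0,"ty":0,"tz":-0.1,"wx":0,"wy":0,"wz":0,"claw":0},{"tx":0,"ty":0,"tz":0,"wx":0,"wy":0,"wz":0,"claw":0}]'
python3 - <<'E'
from h import *
np.set_printoptions(suppress=True)
go(.495,-.1166,.2134,79.8)
im=env.read_camera('scene')[:,:,::-1]
cv2.imwrite("pics/c8.png",cv2.resize(im[90:270,290:440],(500,600),interpolation=cv2.INTER_CUBIC))
E
```

```text
time: 4.03
tool_pos: [0.5185, 0.1574, 0.1774]
ee_rot: [[0.268, 0.963, 0.002], [0.963, -0.268, -0.001], [-0.0, 0.002, -1.0]]
wrist_force: [-0.2, -0.7, -2.1]
grip_width: 0.0277
time: 4.45
tool_pos: [0.5188, 0.1575, 0.2175]
ee_rot: [[0.268, 0.963, 0.005], [0.963, -0.268, -0.001], [0.001, 0.005, -1.0]]
wrist_force: [1.4, 0.6, -1.8]
grip_width: 0.0278
t 4.45 pos [0.5188 0.1575 0.2175] yaw 74.46 tilt [ 0.0046 -0.0006] w [ 0.26 -0.02 -5.34] units now [-6.761  1.263  0.105] units after turn [-6.849  0.629  0.103] F [ 1.42  0.65 -1.79] g 0.0278
```

View pics/c8.png

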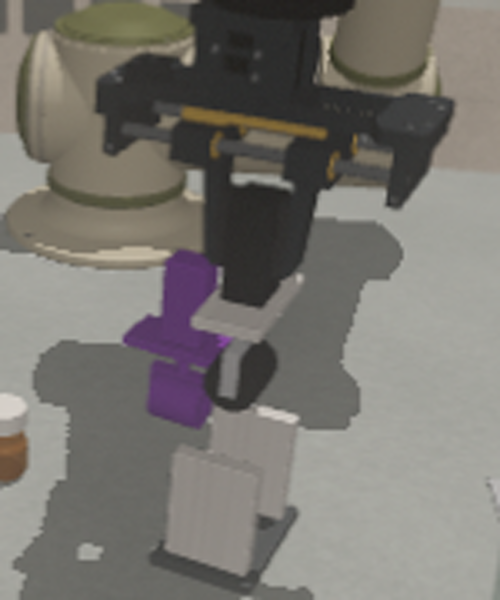

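The roller is out cleanly and hangs upright: plate at crop (248,305), wheel at (240,375), clear of the cheeks. Now transfer to the rack.

```bash
python3 -m handwheel '[{"tx":-0.2,"ty":0.05,"tz":0,"wx":0.2,"wy":0,"wz":-2,"claw":0},{"tx":-0.4,"ty":0.08,"tz":0,"wx":0,"wy":0,"wz":-2,"claw":0},{"tx":-0.6,"ty":0.1,"tz":0,"wx":0,"wy":0,"wz":-1.3,"claw":0},{"tx":-0.7,"ty":0.05,"tz":0,"wx":0,"wy":0,"wz":0,"claw":0},{"tx":-0.7,"ty":0.05,"tz":0,"wx":0,"wy":0,"wz":0,"claw":0}]'
python3 -m handwheel '[{"tx":-0.7,"ty":0.05,"tz":0,"wx":0,"wy":0,"wz":0,"claw":0},{"tx":-0.7,"ty":0.05,"tz":0,"wx":0,"wy":0,"wz":0,"claw":0},{"tx":-0.7,"ty":0.05,"tz":0,"wx":0,"wy":0,"wz":0,"claw":0},{"tx":-0.6,"ty":0.05,"tz":0,"wx":0,"wy":0,"wz":0,"claw":0},{"tx":-0.5,"ty":0.05,"tz":0,"wx":0,"wy":0,"wz":0,"claw":0}]'
python3 -m handwheel '[{"tx":-0.4,"ty":0.02,"tz":0,"wx":0,"wy":0,"wz":0,"claw":0},{"tx":-0.3,"ty":0,"tz":0,"wx":0,"wy":0,"wz":0,"claw":0},{"tx":-0.2,"ty":0,"tz":0,"wx":0,"wy":0,"wz":0,"claw":0},{"tx":0,"ty":0,"tz":0,"wx":0,"wy":0,"wz":0,"claw":0},{"tx":0,"ty":0,"tz":0,"wx":0,"wy":0,"wz":0,"claw":0}]'
python3 - <<'E'
from h import *
np.set_printoptions(suppress=True)
go(.495,-.1166,.200,79.8)
im=env.read_camera('scene')[:,:,::-1]
cv2.imwrite("pics/c9.png",cv2.resize(im[90:250,150:350],(750,600),interpolation=cv2.INTER_CUBIC))
im=env.read_camera('top')[:,:,::-1]
cv2.imwrite("pics/c10.png",cv2.resize(im[180:280,270:400],(780,600),interpolation=cv2.INTER_CUBIC))
E
```

```text
time: 4.92
tool_pos: [0.5102, 0.052, 0.2154]
ee_rot: [[0.177, 0.984, -0.003], [0.984, -0.177, 0.0], [-0.0, -0.003, -1.0]]
wrist_force: [0.5, -0.2, -1.6]
grip_width: 0.0278
time: 5.33
tool_pos: [0.4972, -0.0765, 0.2155]
ee_rot: [[0.179, 0.984, -0.002], [0.984, -0.179, 0.001], [0.0, -0.003, -1.0]]
wrist_force: [0.2, 0.1, -1.7]
grip_width: 0.0279
time: 5.75
tool_pos: [0.4922, -0.1102, 0.2161]
ee_rot: [[0.178, 0.984, -0.001], [0.984, -0.178, 0.001], [0.0, -0.001, -1.0]]
wrist_force: [0.3, 0.0, -2.1]
grip_width: 0.0279
t 5.75 pos [ 0.4922 -0.1102  0.2161] yaw 79.74 tilt [-0.0013  0.0007] w [-0.08 -0.02 -0.06] units now [-0.146  0.099  0.403] units after turn [-0.146  0.098  0.403] F [ 0.29  0.   -2.1 ] g 0.0279
```

View pics/c9.png

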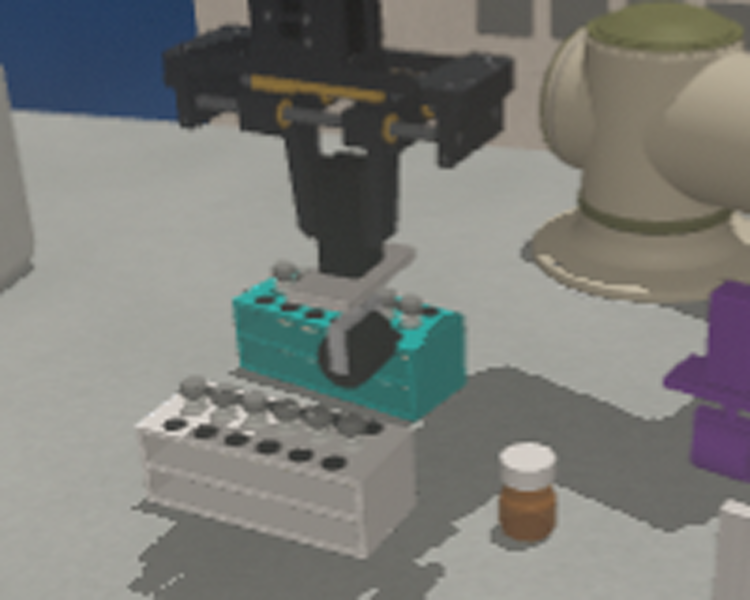

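View pics/c10.png

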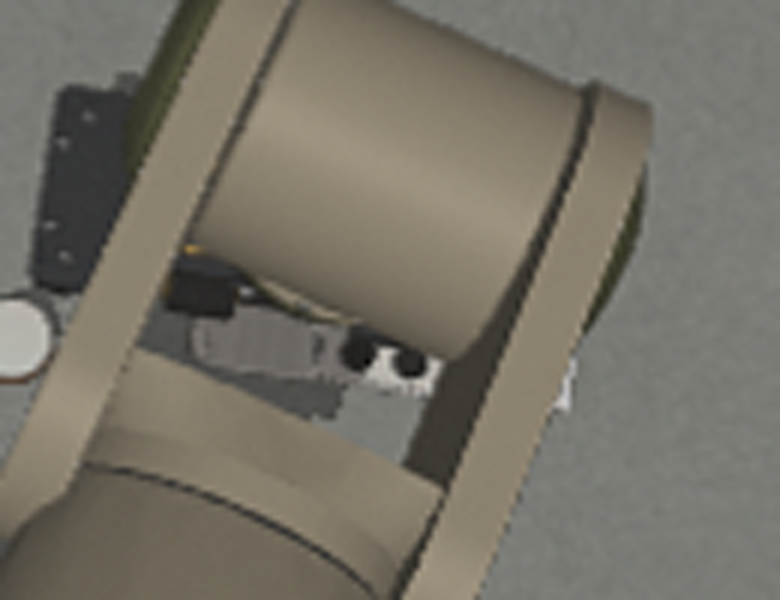

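Run:
```python
from h import *
np.set_printoptions(suppress=True,precision=2)
a=np.radians(-10.2);e=np.array([np.cos(a),np.sin(a),0]);u=np.array([-e[1],e[0],0])
p=np.array([.4922,-.1102,.2161-.1064])
c=np.array([.4843,-.1757,.081])
L=[p+.02*e,p-.02*e,p+.02*e+[0,0,.036],p+.02*e+.018*u+[0,0,.018],p+.02*e-.018*u+[0,0,.018]]+[c+k*u for k in(.06,.036,.012,-.012,-.036,-.06)]
P=proj("scene",L);print((P-[150,90]+.5)*3.75)
# grey caps from the first top picture, individually
t=cv2.imread("pics/top0.png")
g=cv2.cvtColor(t,cv2.COLOR_BGR2GRAY).astype(float)
Q=proj("top",[c+k*u for k in(.06,.036,.012,-.012,-.036,-.06)])
f=8
big=cv2.resize(t[205:256,298:373],None,fx=f,fy=f,interpolation=cv2.INTER_CUBIC)
for q in Q: cv2.circle(big,tuple(np.int32((q+.5-[298,205])*f)),3,(0,255,0),-1)
cv2.imwrite("pics/c11.png",big)
```

```text
[[339.45 389.17]
 [371.33 361.29]
 [335.36 336.02]
 [363.58 368.48]
 [311.67 357.38]
 [347.36 416.17]
 [314.49 408.65]
 [282.25 401.28]
 [250.63 394.05]
 [219.62 386.96]
 [189.2  380.  ]]
```

View pics/c11.png

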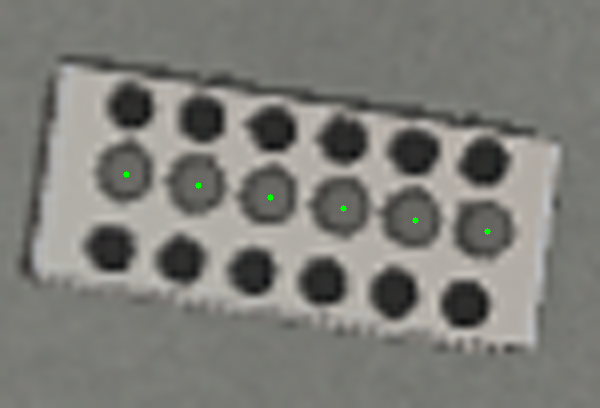

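The caps match the top view to within 1 mm, and the wheel sits where predicted. I'll correct xy and descend to just above the end cap (contact expected at TCP z ≈ 0.1874).

```bash
python3 -m handwheel '[{"tx":-0.08,"ty":0.05,"tz":0.2,"wx":0,"wy":0,"wz":0,"claw":0},{"tx":-0.06,"ty":0.05,"tz":0.25,"wx":0,"wy":0,"wz":0,"claw":0},{"tx":0,"ty":0,"tz":0.15,"wx":0,"wy":0,"wz":0,"claw":0},{"tx":0,"ty":0,"tz":0,"wx":0,"wy":0,"wz":0,"claw":0},{"tx":0,"ty":0,"tz":0,"wx":0,"wy":0,"wz":0,"claw":0}]' 55
python3 - <<'E'
from h import *
np.set_printoptions(suppress=True)
go(.495,-.1166,.1744,79.8)
im=env.read_camera('scene')[:,:,::-1]
cv2.imwrite("pics/c12.png",cv2.resize(im[130:240,180:290],(600,600),interpolation=cv2.INTER_CUBIC))
E
```

```text
time: 6.27
tool_pos: [0.495, -0.1165, 0.1917]
ee_rot: [[0.178, 0.984, -0.002], [0.984, -0.178, 0.001], [0.0, -0.002, -1.0]]
wrist_force: [0.5, 0.7, -2.1]
grip_width: 0.0278
t 6.27 pos [ 0.495  -0.1165  0.1917] yaw 79.76 tilt [-0.0022  0.0009] w [-0.13 -0.03 -0.04] units now [-0.002  0.001  0.432] units after turn [-0.002  0.     0.432] F [ 0.53  0.67 -2.11] g 0.0278
```

View pics/c12.png

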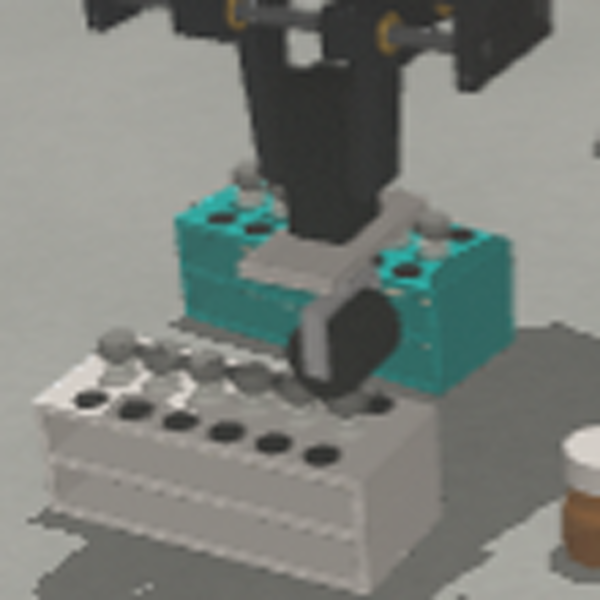

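The wheel is just above the end cap, at crop (345,400). Press down.

```bash
python3 -m handwheel '[{"tx":0,"ty":0,"tz":0.08,"wx":0,"wy":0,"wz":0,"claw":0},{"tx":0,"ty":0,"tz":0.08,"wx":0,"wy":0,"wz":0,"claw":0},{"tx":0,"ty":0,"tz":0.08,"wx":0,"wy":0,"wz":0,"claw":0},{"tx":0,"ty":0,"tz":0.08,"wx":0,"wy":0,"wz":0,"claw":0},{"tx":0,"ty":0,"tz":0,"wx":0,"wy":0,"wz":0,"claw":0}]'
python3 - <<'E'
from h import *
np.set_printoptions(suppress=True)
go(.495,-.1166,.1744,79.8)
E
```

```text
time: 6.73
tool_pos: [0.4953, -0.1167, 0.1792]
ee_rot: [[0.178, 0.984, -0.001], [0.984, -0.178, 0.0], [0.0, -0.001, -1.0]]
wrist_force: [1.4, 0.4, 1.6]
grip_width: 0.0275
t 6.73 pos [ 0.4953 -0.1167  0.1792] yaw 79.75 tilt [-0.0006  0.0001] w [-0.04 -0.   -0.05] units now [ 0.002 -0.007  0.12 ] units after turn [ 0.002 -0.007  0.12 ] F [1.36 0.35 1.56] g 0.0275
```

```bash
python3 -m handwheel '[{"tx":0,"ty":0,"tz":0.06,"wx":0,"wy":0,"wz":0,"claw":0},{"tx":0,"ty":0,"tz":0.06,"wx":0,"wy":0,"wz":0,"claw":0},{"tx":0,"ty":0,"tz":0,"wx":0,"wy":0,"wz":0,"claw":0}]'
python3 -m handwheel '[{"tx":0,"ty":0,"tz":0,"wx":0,"wy":0,"wz":0,"claw":0}]'
python3 - <<'E'
from h import *
np.set_printoptions(suppress=True)
a=np.radians(-10.2);go(.4736,-.2347,.1744,79.8)
im=env.read_camera('scene')[:,:,::-1]
cv2.imwrite("pics/c13.png",cv2.resize(im[130:240,180:290],(600,600),interpolation=cv2.INTER_CUBIC))
go(.4736,-.2347,.1744,79.8)
E
```

```text
time: 6.98
tool_pos: [0.4953, -0.1168, 0.1748]
ee_rot: [[0.178, 0.984, -0.0], [0.984, -0.178, -0.0], [-0.0, -0.0, -1.0]]
wrist_force: [0.2, 0.4, 5.4]
grip_width: 0.0274
time: 7.07
tool_pos: [0.4954, -0.1168, 0.1751]
ee_rot: [[0.178, 0.984, -0.0], [0.984, -0.178, -0.0], [-0.0, -0.0, -1.0]]
wrist_force: [-0.9, 0.2, 4.4]
grip_width: 0.0277
t 7.07 pos [ 0.4954 -0.1168  0.1751] yaw 79.76 tilt [-0.0001 -0.0002] w [-0.01  0.01 -0.04] units now [-2.997 -0.011  0.017] units after turn [-2.997 -0.014  0.016] F [-0.94  0.2   4.43] g 0.0277
t 7.12 pos [ 0.4954 -0.1168  0.1751] yaw 79.76 tilt [-0.0001 -0.0002] w [-0.01  0.01 -0.04] units now [-2.997 -0.011  0.017] units after turn [-2.997 -0.013  0.017] F [ 0.69 -0.17  4.34] g 0.0275
```

View pics/c13.png

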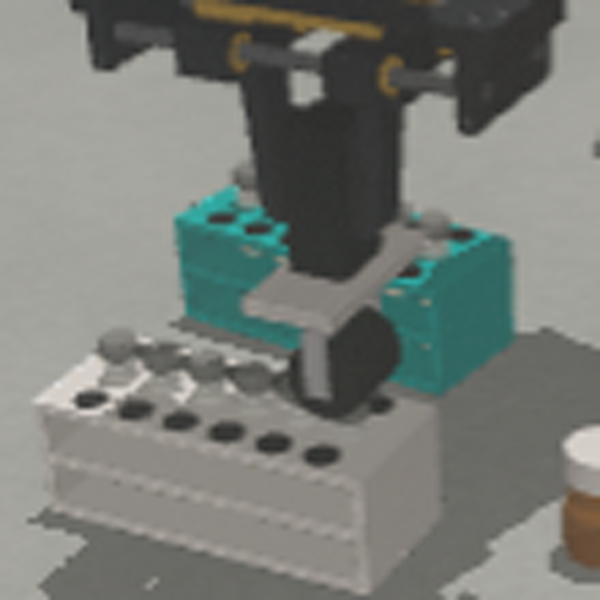

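The force rose by 6.5 N (about 8 mm of spring), and the height gives 7.3 mm. Both say about half stroke. Rolling now.

```bash
python3 -m handwheel '[{"tx":-0.04,"ty":0,"tz":0.005,"wx":0,"wy":0,"wz":0,"claw":0},{"tx":-0.07,"ty":0,"tz":0.005,"wx":0,"wy":0,"wz":0,"claw":0},{"tx":-0.1,"ty":0,"tz":0,"wx":0,"wy":0,"wz":0,"claw":0},{"tx":-0.1,"ty":0,"tz":0,"wx":0,"wy":0,"wz":0,"claw":0},{"tx":-0.1,"ty":0,"tz":0,"wx":0,"wy":0,"wz":0,"claw":0}]'
python3 -c "
from h import *
np.set_printoptions(suppress=True)
go(.4736,-.2347,.1747,79.8)"
```

```text
time: 7.53
tool_pos: [0.4923, -0.1333, 0.1744]
ee_rot: [[0.178, 0.984, -0.0], [0.984, -0.178, 0.0], [0.0, -0.0, -1.0]]
wrist_force: [1.1, 0.7, 4.1]
grip_width: 0.0277
t 7.53 pos [ 0.4923 -0.1333  0.1744] yaw 79.75 tilt [-0.0004  0.0003] w [-0.03 -0.01 -0.05] units now [-2.579 -0.009 -0.009] units after turn [-2.579 -0.011 -0.008] F [1.12 0.69 4.07] g 0.0277
```

```bash
python3 -m handwheel '[{"tx":-0.1,"ty":0,"tz":0,"wx":0,"wy":0,"wz":0,"claw":0},{"tx":-0.1,"ty":0,"tz":0,"wx":0,"wy":0,"wz":0,"claw":0},{"tx":-0.1,"ty":0,"tz":0,"wx":0,"wy":0,"wz":0,"claw":0},{"tx":-0.1,"ty":0,"tz":0,"wx":0,"wy":0,"wz":0,"claw":0},{"tx":-0.1,"ty":0,"tz":0,"wx":0,"wy":0,"wz":0,"claw":0}]'
python3 -c "
from h import *
np.set_printoptions(suppress=True)
go(.4736,-.2347,.1747,79.8)"
```

```text
time: 7.95
tool_pos: [0.4888, -0.153, 0.1744]
ee_rot: [[0.178, 0.984, -0.0], [0.984, -0.178, 0.0], [0.0, -0.0, -1.0]]
wrist_force: [0.6, 2.1, 4.4]
grip_width: 0.0279
t 7.95 pos [ 0.4888 -0.153   0.1744] yaw 79.75 tilt [-0.0004  0.0002] w [-0.03 -0.01 -0.05] units now [-2.078 -0.009 -0.009] units after turn [-2.078 -0.011 -0.009] F [0.57 2.09 4.37] g 0.0279
```

Pressure and height are steady. I'll continue.

```bash
python3 -m handwheel '[{"tx":-0.1,"ty":0,"tz":0,"wx":0,"wy":0,"wz":0,"claw":0},{"tx":-0.1,"ty":0,"tz":0,"wx":0,"wy":0,"wz":0,"claw":0},{"tx":-0.1,"ty":0,"tz":0,"wx":0,"wy":0,"wz":0,"claw":0},{"tx":-0.1,"ty":0,"tz":0,"wx":0,"wy":0,"wz":0,"claw":0},{"tx":-0.1,"ty":0,"tz":0,"wx":0,"wy":0,"wz":0,"claw":0}]'
python3 -m handwheel '[{"tx":-0.1,"ty":0,"tz":0,"wx":0,"wy":0,"wz":0,"claw":0},{"tx":-0.1,"ty":0,"tz":0,"wx":0,"wy":0,"wz":0,"claw":0},{"tx":-0.1,"ty":0,"tz":0,"wx":0,"wy":0,"wz":0,"claw":0},{"tx":-0.1,"ty":0,"tz":0,"wx":0,"wy":0,"wz":0,"claw":0},{"tx":-0.1,"ty":0,"tz":0,"wx":0,"wy":0,"wz":0,"claw":0}]'
python3 -c "
from h import *
np.set_printoptions(suppress=True)
go(.4736,-.2347,.1747,79.8)"
```

```text
time: 8.37
tool_pos: [0.4851, -0.1724, 0.1744]
ee_rot: [[0.178, 0.984, -0.001], [0.984, -0.178, 0.001], [0.0, -0.001, -1.0]]
wrist_force: [2.6, 0.4, 3.4]
grip_width: 0.0277
time: 8.78
tool_pos: [0.4816, -0.1924, 0.1744]
ee_rot: [[0.178, 0.984, -0.001], [0.984, -0.178, -0.0], [-0.0, -0.001, -1.0]]
wrist_force: [2.7, -0.7, 5.0]
grip_width: 0.0279
t 8.78 pos [ 0.4816 -0.1924  0.1744] yaw 79.76 tilt [-0.0007 -0.0002] w [-0.04  0.02 -0.04] units now [-1.075 -0.008 -0.007] units after turn [-1.075 -0.009 -0.008] F [ 2.72 -0.75  5.  ] g 0.0279
```

```bash
python3 -m handwheel '[{"tx":-0.1,"ty":0,"tz":0,"wx":0,"wy":0,"wz":0,"claw":0},{"tx":-0.1,"ty":0,"tz":0,"wx":0,"wy":0,"wz":0,"claw":0},{"tx":-0.1,"ty":0,"tz":0,"wx":0,"wy":0,"wz":0,"claw":0},{"tx":-0.1,"ty":0,"tz":0,"wx":0,"wy":0,"wz":0,"claw":0},{"tx":-0.1,"ty":0,"tz":0,"wx":0,"wy":0,"wz":0,"claw":0}]'
python3 -m handwheel '[{"tx":-0.1,"ty":0,"tz":0,"wx":0,"wy":0,"wz":0,"claw":0},{"tx":-0.1,"ty":0,"tz":0,"wx":0,"wy":0,"wz":0,"claw":0},{"tx":-0.1,"ty":0,"tz":0,"wx":0,"wy":0,"wz":0,"claw":0},{"tx":-0.1,"ty":0,"tz":0,"wx":0,"wy":0,"wz":0,"claw":0},{"tx":-0.09,"ty":0,"tz":0,"wx":0,"wy":0,"wz":0,"claw":0}]'
python3 -c "
from h import *
np.set_printoptions(suppress=True)
go(.4736,-.2347,.1747,79.8)"
```

```text
time: 9.2
tool_pos: [0.478, -0.2121, 0.1744]
ee_rot: [[0.178, 0.984, -0.001], [0.984, -0.178, -0.0], [-0.0, -0.001, -1.0]]
wrist_force: [2.5, -0.4, 4.8]
grip_width: 0.0275
time: 9.62
tool_pos: [0.4745, -0.2314, 0.1743]
ee_rot: [[0.178, 0.984, -0.001], [0.984, -0.178, -0.0], [-0.0, -0.001, -1.0]]
wrist_force: [2.3, -1.1, 4.5]
grip_width: 0.0278
t 9.62 pos [ 0.4745 -0.2314  0.1743] yaw 79.76 tilt [-0.0009 -0.0001] w [-0.05  0.01 -0.04] units now [-0.086 -0.006 -0.009] units after turn [-0.086 -0.006 -0.009] F [ 2.32 -1.07  4.49] g 0.0278
```

```bash
python3 -m handwheel '[{"tx":-0.07,"ty":0,"tz":0,"wx":0,"wy":0,"wz":0,"claw":0},{"tx":-0.02,"ty":0,"tz":0,"wx":0,"wy":0,"wz":0,"claw":0},{"tx":0,"ty":0,"tz":0,"wx":0,"wy":0,"wz":0,"claw":0},{"tx":0,"ty":0,"tz":0,"wx":0,"wy":0,"wz":0,"claw":0}]'
python3 -c "
from h import *
np.set_printoptions(suppress=True)
go(.4736,-.2347,.1747,79.8)
for n in('scene','top'):
    im=env.read_camera(n)[:,:,::-1]; im=im[130:240,150:280] if n=='scene' else im[190:270,280:380]
    cv2.imwrite(f'pics/d_{n}.png',cv2.resize(im,None,fx=5,fy=5,interpolation=cv2.INTER_CUBIC))"
```

```text
time: 9.95
tool_pos: [0.4739, -0.2345, 0.1744]
ee_rot: [[0.178, 0.984, -0.001], [0.984, -0.178, -0.0], [-0.0, -0.001, -1.0]]
wrist_force: [2.7, -0.5, 5.8]
grip_width: 0.0277
t 9.95 pos [ 0.4739 -0.2345  0.1744] yaw 79.76 tilt [-0.0007 -0.0002] w [-0.04  0.02 -0.04] units now [-0.006 -0.007 -0.008] units after turn [-0.006 -0.007 -0.008] F [ 2.72 -0.53  5.83] g 0.0277
```

View pics/d_scene.png

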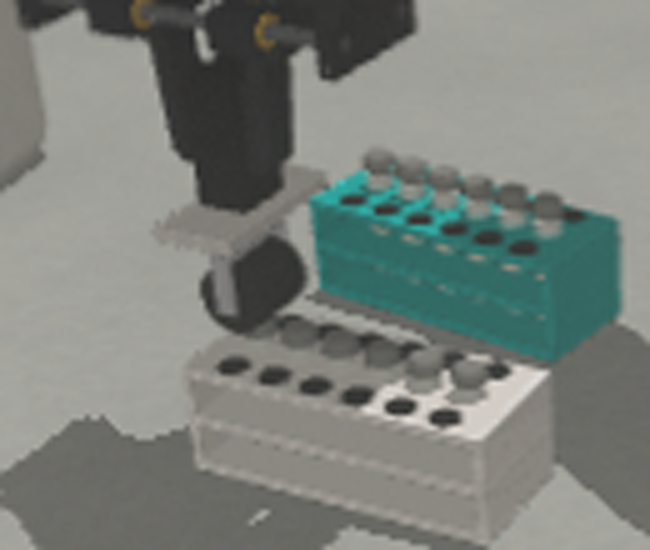

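View pics/d_top.png

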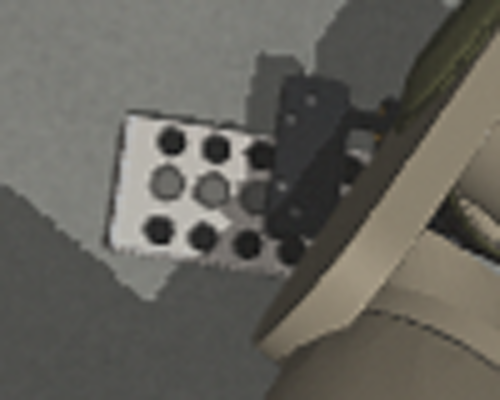

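Run:
```python
from h import *
a=cv2.imread("pics/scene0.png");b=env.read_camera('scene')[:,:,::-1]
f=lambda i:cv2.resize(i[180:220,185:265],None,fx=9,fy=7,interpolation=cv2.INTER_CUBIC)
o=np.vstack([f(a),f(b)])
for x in range(0,o.shape[1],90): o[:,x]=(0,0,255)
cv2.imwrite("pics/e.png",o);print(o.shape)
```

```text
(560, 720, 3)
```

View pics/e.png

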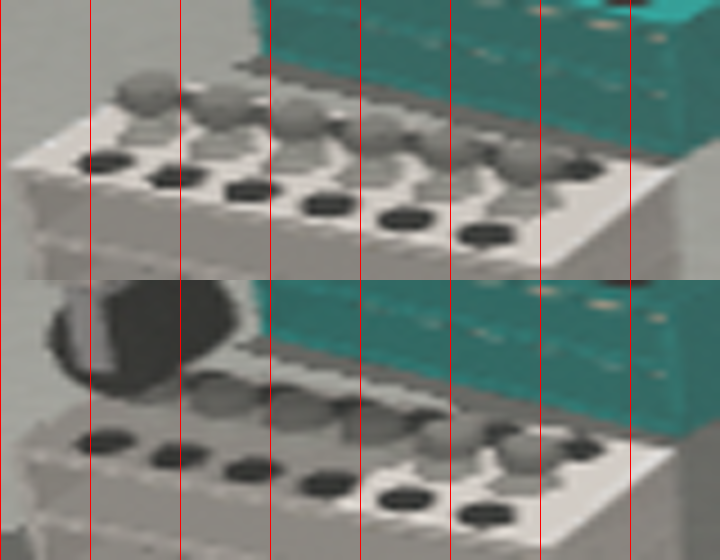

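All the visible caps are about 2 px lower than before (≈5 mm, so home), and the wheel is pressing the last one with a force rise of about 7 N. Lift off.

```bash
python3 -m handwheel '[{"tx":0,"ty":0,"tz":-0.2,"wx":0,"wy":0,"wz":0,"claw":0},{"tx":0,"ty":0,"tz":-0.3,"wx":0,"wy":0,"wz":0,"claw":0},{"tx":0,"ty":0,"tz":-0.3,"wx":0,"wy":0,"wz":0,"claw":0},{"tx":0,"ty":0,"tz":-0.25,"wx":0,"wy":0,"wz":0,"claw":0},{"tx":0,"ty":0,"tz":-0.1,"wx":0,"wy":0,"wz":0,"claw":0}]'
python3 -c "
from h import *
np.set_printoptions(suppress=True)
go(.5188,.1575,.2175,74.46)
im=env.read_camera('scene')[:,:,::-1]
cv2.imwrite('pics/f.png',cv2.resize(im[130:240,150:280],None,fx=5,fy=5,interpolation=cv2.INTER_CUBIC))"
```

```text
time: 10.52
tool_pos: [0.4734, -0.234, 0.221]
ee_rot: [[0.178, 0.984, -0.002], [0.984, -0.178, 0.001], [0.0, -0.002, -1.0]]
wrist_force: [-0.4, 0.2, -2.7]
grip_width: 0.0277
t 10.52 pos [ 0.4734 -0.234   0.221 ] yaw 79.77 tilt [-0.0024  0.0008] w [-0.14 -0.02  5.31] units now [ 9.834 -0.622  0.092] units after turn [ 9.735 -1.529  0.087] F [-0.41  0.23 -2.69] g 0.0277
```

View pics/f.png

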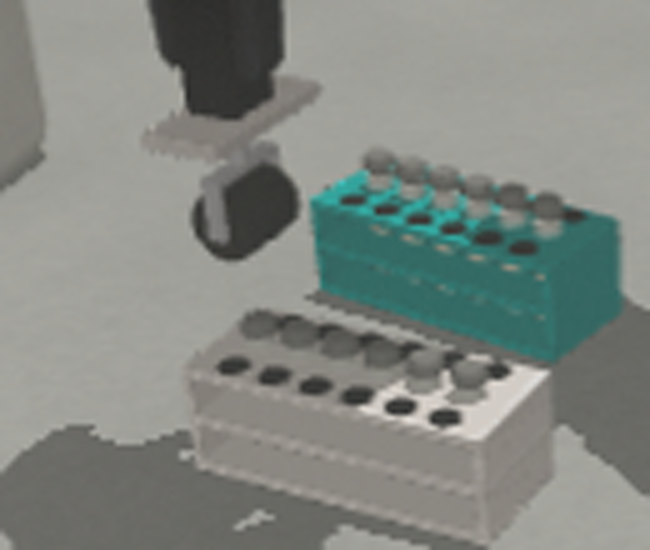

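All six caps are in an even low line, from crop (260,322) to (470,378). Returning to the dock.

```bash
python3 -m handwheel '[{"tx":0.2,"ty":0,"tz":0,"wx":-0.1,"wy":0,"wz":2,"claw":0},{"tx":0.4,"ty":-0.05,"tz":0,"wx":0,"wy":0,"wz":2,"claw":0},{"tx":0.6,"ty":-0.1,"tz":0,"wx":0,"wy":0,"wz":1.3,"claw":0},{"tx":0.75,"ty":-0.12,"tz":0,"wx":0,"wy":0,"wz":0,"claw":0},{"tx":0.75,"ty":-0.12,"tz":0,"wx":0,"wy":0,"wz":0,"claw":0}]'
python3 -m handwheel '[{"tx":0.75,"ty":-0.12,"tz":0,"wx":0,"wy":0,"wz":0,"claw":0},{"tx":0.75,"ty":-0.12,"tz":0,"wx":0,"wy":0,"wz":0,"claw":0},{"tx":0.75,"ty":-0.12,"tz":0,"wx":0,"wy":0,"wz":0,"claw":0},{"tx":0.75,"ty":-0.12,"tz":0,"wx":0,"wy":0,"wz":0,"claw":0},{"tx":0.75,"ty":-0.12,"tz":0,"wx":0,"wy":0,"wz":0,"claw":0}]'
python3 -m handwheel '[{"tx":0.75,"ty":-0.12,"tz":0,"wx":0,"wy":0,"wz":0,"claw":0},{"tx":0.75,"ty":-0.12,"tz":0,"wx":0,"wy":0,"wz":0,"claw":0},{"tx":0.65,"ty":-0.1,"tz":0,"wx":0,"wy":0,"wz":0,"claw":0},{"tx":0.5,"ty":-0.08,"tz":0,"wx":0,"wy":0,"wz":0,"claw":0},{"tx":0.3,"ty":-0.06,"tz":0,"wx":0,"wy":0,"wz":0,"claw":0}]'
python3 -m handwheel '[{"tx":0,"ty":0,"tz":0,"wx":0,"wy":0,"wz":0,"claw":0},{"tx":0,"ty":0,"tz":0,"wx":0,"wy":0,"wz":0,"claw":0}]'
python3 -c "
from h import *
np.set_printoptions(suppress=True)
go(.5188,.1575,.2175,74.46)"
```

```text
time: 10.98
tool_pos: [0.4848, -0.1246, 0.2192]
ee_rot: [[0.269, 0.963, -0.002], [0.963, -0.269, 0.001], [0.001, -0.002, -1.0]]
wrist_force: [1.2, -0.0, -2.5]
grip_width: 0.0276
time: 11.4
tool_pos: [0.5019, 0.0267, 0.2194]
ee_rot: [[0.268, 0.963, -0.002], [0.963, -0.268, 0.0], [-0.0, -0.002, -1.0]]
wrist_force: [-0.2, -1.4, -1.9]
grip_width: 0.0276
time: 11.82
tool_pos: [0.5151, 0.1459, 0.2192]
ee_rot: [[0.266, 0.964, -0.002], [0.964, -0.266, -0.0], [-0.001, -0.002, -1.0]]
wrist_force: [-0.0, -0.1, -3.1]
grip_width: 0.0278
time: 11.98
tool_pos: [0.5154, 0.1437, 0.2197]
ee_rot: [[0.267, 0.964, -0.001], [0.964, -0.267, -0.001], [-0.001, -0.001, -1.0]]
wrist_force: [0.7, 0.1, -1.7]
grip_width: 0.0275
t 11.98 pos [0.5154 0.1437 0.2197] yaw 74.51 tilt [-0.0009 -0.0008] w [-0.04  0.06  0.05] units now [ 0.355 -0.011  0.054] units after turn [ 0.355 -0.011  0.054] F [ 0.71  0.11 -1.67] g 0.0275
```

```bash
python3 -m handwheel '[{"tx":0.15,"ty":0,"tz":0,"wx":0,"wy":0,"wz":0,"claw":0},{"tx":0.15,"ty":-0.01,"tz":0,"wx":0,"wy":0,"wz":0,"claw":0},{"tx":0.055,"ty":0,"tz":0,"wx":0,"wy":0,"wz":0,"claw":0},{"tx":0,"ty":0,"tz":0,"wx":0,"wy":0,"wz":0,"claw":0},{"tx":0,"ty":0,"tz":0,"wx":0,"wy":0,"wz":0,"claw":0}]'
python3 -c "
from h import *
np.set_printoptions(suppress=True)
go(.5188,.1575,.1284,74.46)
im=env.read_camera('scene')[:,:,::-1]
cv2.imwrite('pics/g.png',cv2.resize(im[90:270,290:440],(500,600),interpolation=cv2.INTER_CUBIC))"
```

```text
time: 12.4
tool_pos: [0.5193, 0.1575, 0.2203]
ee_rot: [[0.268, 0.963, 0.001], [0.963, -0.268, -0.0], [-0.0, 0.001, -1.0]]
wrist_force: [0.4, 0.0, -1.7]
grip_width: 0.0272
t 12.40 pos [0.5193 0.1575 0.2203] yaw 74.45 tilt [ 0.0007 -0.0003] w [ 0.04  0.01 -0.01] units now [-0.004 -0.014  2.296] units after turn [-0.004 -0.012  2.296] F [ 0.44  0.04 -1.72] g 0.0272
```

View pics/g.png

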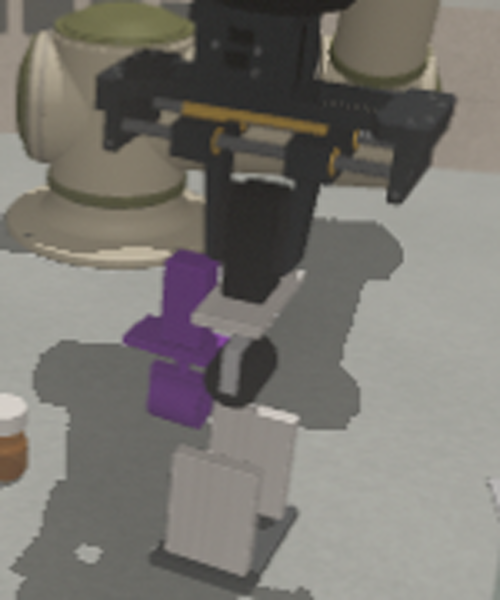

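The picture matches the one taken after lifting out, so the roller hasn't slipped in the grip. Lowering.

```bash
python3 -m handwheel '[{"tx":0,"ty":0,"tz":0.15,"wx":0,"wy":0,"wz":0,"claw":0},{"tx":0,"ty":0,"tz":0.25,"wx":0,"wy":0,"wz":0,"claw":0},{"tx":0,"ty":0,"tz":0.3,"wx":0,"wy":0,"wz":0,"claw":0},{"tx":0,"ty":0,"tz":0.3,"wx":0,"wy":0,"wz":0,"claw":0},{"tx":0,"ty":0,"tz":0.3,"wx":0,"wy":0,"wz":0,"claw":0}]'
python3 -m handwheel '[{"tx":0,"ty":0,"tz":0.3,"wx":0,"wy":0,"wz":0,"claw":0},{"tx":0,"ty":0,"tz":0.25,"wx":0,"wy":0,"wz":0,"claw":0},{"tx":0,"ty":0,"tz":0.2,"wx":0,"wy":0,"wz":0,"claw":0},{"tx":0,"ty":0,"tz":0.1,"wx":0,"wy":0,"wz":0,"claw":0},{"tx":0,"ty":0,"tz":0.05,"wx":0,"wy":0,"wz":0,"claw":0}]'
python3 -m handwheel '[{"tx":0,"ty":0,"tz":0,"wx":0,"wy":0,"wz":0,"claw":0},{"tx":0,"ty":0,"tz":0,"wx":0,"wy":0,"wz":0,"claw":0}]'
python3 -c "
from h import *
np.set_printoptions(suppress=True)
go(.5188,.1575,.1284,74.46)"
```

```text
time: 12.87
tool_pos: [0.5192, 0.1575, 0.1674]
ee_rot: [[0.268, 0.963, 0.001], [0.963, -0.268, -0.0], [-0.0, 0.001, -1.0]]
wrist_force: [0.1, -0.4, -2.3]
grip_width: 0.0275
time: 13.28
tool_pos: [0.5192, 0.1576, 0.1317]
ee_rot: [[0.268, 0.963, 0.0], [0.963, -0.268, -0.0], [-0.0, 0.0, -1.0]]
wrist_force: [0.2, 0.3, -2.4]
grip_width: 0.0279
time: 13.45
tool_pos: [0.5196, 0.1577, 0.1327]
ee_rot: [[0.268, 0.963, 0.002], [0.963, -0.268, -0.0], [0.0, 0.002, -1.0]]
wrist_force: [0.1, 0.5, -1.7]
grip_width: 0.0272
t 13.45 pos [0.5196 0.1577 0.1327] yaw 74.46 tilt [ 0.0016 -0.0001] w [ 0.09 -0.02 -0.  ] units now [-0.011 -0.017  0.107] units after turn [-0.011 -0.017  0.107] F [ 0.13  0.51 -1.72] g 0.0272
```

```bash
python3 -m handwheel '[{"tx":-0.01,"ty":-0.015,"tz":0.05,"wx":0,"wy":0,"wz":0,"claw":0},{"tx":0,"ty":0,"tz":0.04,"wx":0,"wy":0,"wz":0,"claw":0},{"tx":0,"ty":0,"tz":0.01,"wx":0,"wy":0,"wz":0,"claw":0},{"tx":0,"ty":0,"tz":0,"wx":0,"wy":0,"wz":0,"claw":0},{"tx":0,"ty":0,"tz":0,"wx":0,"wy":0,"wz":0,"claw":0}]'
python3 -c "
from h import *
np.set_printoptions(suppress=True)
go(.5188,.1575,.1284,74.46)"
```

```text
time: 13.87
tool_pos: [0.5187, 0.1575, 0.1284]
ee_rot: [[0.268, 0.963, 0.001], [0.963, -0.268, -0.0], [0.0, 0.001, -1.0]]
wrist_force: [-1.0, 0.4, 0.4]
grip_width: 0.0278
t 13.87 pos [0.5187 0.1575 0.1284] yaw 74.46 tilt [ 0.0011 -0.0001] w [ 0.06 -0.01  0.  ] units now [0.    0.003 0.001] units after turn [0.    0.003 0.001] F [-0.95  0.39  0.37] g 0.0278
```

It's seated: the weight has come off the wrist, at exactly the original pose. Open gently and check.

```bash
python3 -m handwheel '[{"tx":0,"ty":0,"tz":0,"wx":0,"wy":0,"wz":0,"claw":0},{"tx":0,"ty":0,"tz":0,"wx":0,"wy":0,"wz":0,"claw":0},{"tx":0,"ty":0,"tz":0,"wx":0,"wy":0,"wz":0,"claw":0.4},{"tx":0,"ty":0,"tz":0,"wx":0,"wy":0,"wz":0,"claw":0.6},{"tx":0,"ty":0,"tz":0,"wx":0,"wy":0,"wz":0,"claw":0.8}]' 10
python3 -m handwheel '[{"tx":0,"ty":0,"tz":0,"wx":0,"wy":0,"wz":0,"claw":0.8},{"tx":0,"ty":0,"tz":0,"wx":0,"wy":0,"wz":0,"claw":0.8},{"tx":0,"ty":0,"tz":0,"wx":0,"wy":0,"wz":0,"claw":0.8},{"tx":0,"ty":0,"tz":0,"wx":0,"wy":0,"wz":0,"claw":0.8}]'
python3 -c "
from h import *
np.set_printoptions(suppress=True)
go(.5188,.1575,.25,74.46)
im=env.read_camera('scene')[:,:,::-1]
cv2.imwrite('pics/i.png',cv2.resize(im[90:270,290:440],(500,600),interpolation=cv2.INTER_CUBIC))"
```

```text
time: 14.28
tool_pos: [0.5188, 0.1575, 0.1285]
ee_rot: [[0.268, 0.963, 0.001], [0.963, -0.268, -0.0], [0.0, 0.001, -1.0]]
wrist_force: [-0.6, 0.1, 0.2]
grip_width: 0.0459
time: 14.62
tool_pos: [0.5187, 0.1575, 0.1283]
ee_rot: [[0.268, 0.963, 0.001], [0.963, -0.268, -0.0], [0.0, 0.001, -1.0]]
wrist_force: [-0.3, -0.2, 0.5]
grip_width: 0.0701
t 14.62 pos [0.5187 0.1575 0.1283] yaw 74.46 tilt [ 0.0009 -0.0002] w [ 0.05 -0.    0.  ] units now [ 0.001  0.006 -3.043] units after turn [ 0.001  0.003 -3.043] F [-0.32 -0.18  0.53] g 0.0701
```

View pics/i.png

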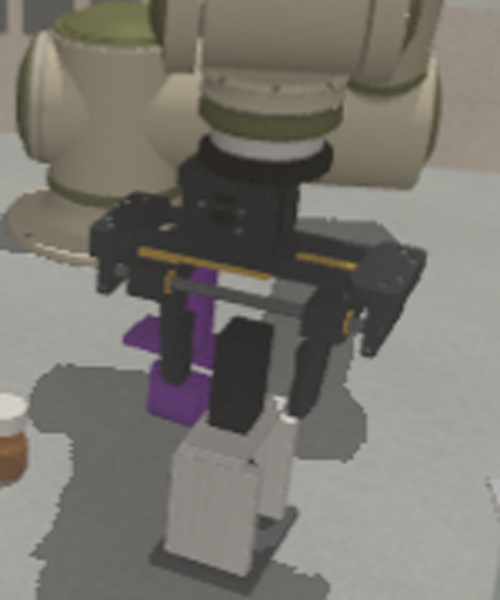

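The roller is seated upright and the fingers are clear on both sides. Retreat upward, then move aside toward the start for a final look.

```bash
python3 -m handwheel '[{"tx":0,"ty":0,"tz":-0.2,"wx":0,"wy":0,"wz":0,"claw":0.8},{"tx":0,"ty":0,"tz":-0.5,"wx":0,"wy":0,"wz":0,"claw":0.8},{"tx":0,"ty":0,"tz":-0.7,"wx":0,"wy":0,"wz":0,"claw":0.8},{"tx":0,"ty":0,"tz":-0.8,"wx":0,"wy":0,"wz":0,"claw":0.8},{"tx":0,"ty":0,"tz":-0.8,"wx":0,"wy":0,"wz":0,"claw":0.8}]'
python3 -m handwheel '[{"tx":0.3,"ty":-0.45,"tz":0,"wx":0,"wy":0,"wz":0,"claw":0.8},{"tx":0.5,"ty":-0.7,"tz":0,"wx":0,"wy":0,"wz":0,"claw":0.8},{"tx":0.55,"ty":-0.8,"tz":0,"wx":0,"wy":0,"wz":0,"claw":0.8},{"tx":0.55,"ty":-0.8,"tz":0,"wx":0,"wy":0,"wz":0,"claw":0.8},{"tx":0.55,"ty":-0.8,"tz":0,"wx":0,"wy":0,"wz":0,"claw":0.8}]'
python3 -m handwheel '[{"tx":0.55,"ty":-0.8,"tz":0,"wx":0,"wy":0,"wz":0,"claw":0.8},{"tx":0.55,"ty":-0.8,"tz":0,"wx":0,"wy":0,"wz":0,"claw":0.8},{"tx":0.55,"ty":-0.8,"tz":0,"wx":0,"wy":0,"wz":0,"claw":0.8},{"tx":0.55,"ty":-0.8,"tz":0,"wx":0,"wy":0,"wz":0,"claw":0.8},{"tx":0.55,"ty":-0.8,"tz":0,"wx":0,"wy":0,"wz":0,"claw":0.8}]'
python3 -m handwheel '[{"tx":0.5,"ty":-0.7,"tz":0,"wx":0,"wy":0,"wz":0,"claw":0.8},{"tx":0.3,"ty":-0.4,"tz":0,"wx":0,"wy":0,"wz":0,"claw":0.8},{"tx":0,"ty":0,"tz":0,"wx":0,"wy":0,"wz":0,"claw":0.8},{"tx":0,"ty":0,"tz":0,"wx":0,"wy":0,"wz":0,"claw":0.8},{"tx":0,"ty":0,"tz":0,"wx":0,"wy":0,"wz":0,"claw":0.8}]'
python3 - <<'E'
from h import *
for n in('scene','top'):
    cv2.imwrite(f'pics/z_{n}.png',env.read_camera(n)[:,:,::-1])
f=lambda i,x,y,w,h,W,H:cv2.resize(i[y:y+h,x:x+w],(W,H),interpolation=cv2.INTER_CUBIC)
s0,s1,t0,t1=[cv2.imread('pics/'+k+'.png') for k in('scene0','z_scene','top0','z_top')]
row=lambda s,t:np.hstack([f(s,185,180,80,60,300,225),f(s,325,175,70,90,175,225),f(t,185,190,60,50,270,225)])
cv2.imwrite('pics/cmp.png',np.vstack([row(s0,t0),row(s1,t1)]))
E
```

```text
time: 15.08
tool_pos: [0.5182, 0.1575, 0.2502]
ee_rot: [[0.268, 0.963, 0.001], [0.963, -0.268, -0.0], [-0.0, 0.001, -1.0]]
wrist_force: [0.7, -0.1, -0.4]
grip_width: 0.0706
time: 15.5
tool_pos: [0.4067, 0.2909, 0.2489]
ee_rot: [[0.269, 0.963, 0.002], [0.963, -0.269, 0.0], [0.001, 0.001, -1.0]]
wrist_force: [0.2, 0.8, -0.2]
grip_width: 0.0705
time: 15.92
tool_pos: [0.2817, 0.44, 0.2489]
ee_rot: [[0.268, 0.963, 0.002], [0.963, -0.268, 0.0], [0.001, 0.001, -1.0]]
wrist_force: [0.4, -0.1, 1.4]
grip_width: 0.0708
time: 16.33
tool_pos: [0.25, 0.4809, 0.2483]
ee_rot: [[0.268, 0.963, 0.001], [0.963, -0.268, -0.0], [-0.0, 0.001, -1.0]]
wrist_force: [-0.5, -0.3, -0.1]
grip_width: 0.0707
```

View pics/cmp.png

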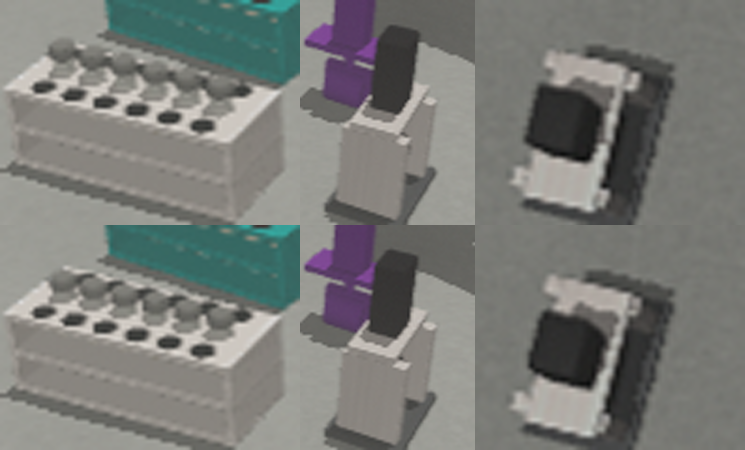

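View pics/z_top.png

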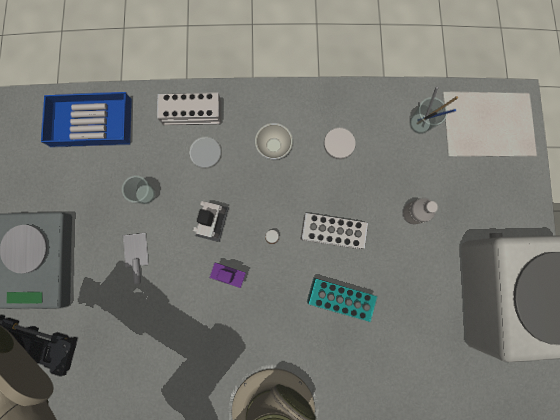

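View pics/z_scene.png

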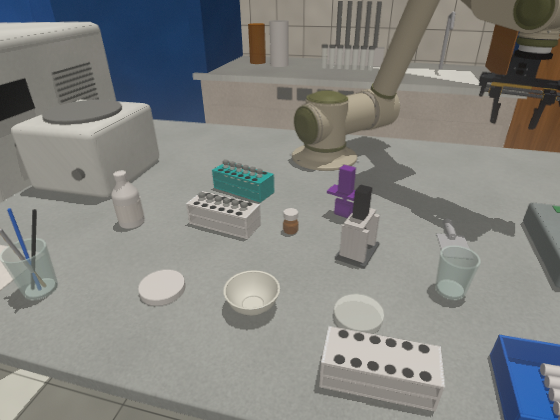

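All six caps sit evenly lower, and the roller hangs in its dock as before, within about 1 px. The jar, dishes, bowl, beaker, bottle, spatula and look-alikes are at the same pixels. Handing in.

```bash
python3 -c "
from rig import env
print(env.read_state()['time']); print(env.close_job())"
```

```text
16.4333
the job is handed in; nothing more can be done
None
```

The six caps were rolled home in one unbroken stroke, and the roller is hanging back in its rest, upright. I handed the job in at 16.4 s of the 51 s allowed.

- **Stroke:** I set the wheel on the end cap nearest the dock, pressed to about half of the spring's travel, and rolled about 120 mm to the far end cap. Tool height stayed at 174.3–174.4 mm, about 8 mm of spring. The wrist force readings stayed about 5.5–8 N above the roller's hanging weight, with roughly ±1 N of noise. The spring cannot be read directly, so the compression is worked out from these two.
- **Caps:** after the stroke all six sat in an even line about 2 px lower than before, which is about the 5 mm of full travel. At this picture resolution that is good to roughly 1 mm.
- **Roller:** it was released at the pose where I gripped it, within 0.2 mm. The wrist force showed the dock had taken its weight before I let go, and pictures before and after agree within about 1 px.
- **Everything else:** by eye, the loose items, the capless white rack and the two look-alikes are at the same places in the before and after pictures.

**Failed or disagreeing checks:**
- The first move command was refused because it left out some keys; nothing moved.
- The scene camera read about 1–2 px off throughout, so I relied on the top view and positions relative to the fingertips.

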